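# Load a stick of carton staples into the bench stapler

### The arm

A 6-joint arm with a two-finger parallel gripper is mounted at the origin on the work surface. World frame = base frame: x ahead of the robot, y to its left, z up, the work surface at z = 0. Lengths are in m, angles in rad, forces in N, time in s.
With the tool pointing down it reaches from about 0.325 to 1 m from the base axis. Payload 5.1 kg.
Tool frame: the origin (TCP) lies midway between the tips of the shut fingers; the grasp point (between the pads) lies 19 mm behind it; z points along the fingers, x is the direction in which the jaws open and shut, and the axes are right-handed (so a half turn about z gives the same grasp; the last joint's range is limited). The gripper opens to 85 mm and grips with 20 to 120 N. Pads are 22 mm wide; open, the fingers measure 114 mm over their backs; the gripper's body (76 mm by 85 mm) begins 54 mm behind the grasp point. The pads swing forward as they close: fully open they stand 13 mm farther back than shut.
Start: joints at [1.107, 0.124, 1.65, -0, 1.367, -0.083], TCP at [0.242, 0.603, 0.231] pointing down, gripper open.
Joint ranges: [-2.61, 2.61], [-1.02, 2.33], [0.03, 2.71], [-1.35, 4.49], [0.32, 2.68], [-2.91, 2.91]. Speed limits (rad/s): [2.57, 2.57, 3.14, 3.14, 3.14, 3.14].

### API

Orientations are given as a unit quaternion [w, x, y, z].
In Python, from workcell import robot gives the robot as it stands.
- The arm moves only by the shell command python3 -m creep 'ROWS'. ROWS is JSON, a list of rows, each a list of 3 entries, a list of its own where there are three numbers: the gripper's target within -1 to 1 (fully open at 1, half-way at 0, shut at -1), then the shift along the tool's x, y, z normalised to -1 to 1, where 1 is 2.5 cm, then the turn about the tool's z normalised to -1 to 1, where 1 is 0.08 rad. A call has 1 to 20 rows; each row shifts and turns the commanded pose from where the row before left it, along the tool's axes as they then stand; what a row does not reach is not made up. A row lasts 1/10 s, in which the tool goes at most 50 mm and 8.59 degrees, less where a joint would pass 70% of its speed; a pose out of reach is approached as far as the arm can. A call with a number of a shift or a turn outside -1 to 1 is refused whole. A call with a gripper value outside its range is refused whole. The fingers move at their own pace and stop on an object; the grip force is fixed at half the most. Time passes only in rows, so rows that do not move let the fingers close. It gives the time, the measured TCP pose, the force and the opening at its end, in the units of the state.
- robot.get_obs(): the state, without advancing time (a new reading comes with each control period).
- robot.read_camera(name): name is "scene" or "side" or "wrist"; returns a dict with "color" (480x640x3 uint8, blue, green, red), "depth" (480x640 float32, m along the optical axis (not along the pixel's ray), 0 where there is no reading), "camera_matrix" (3x3 intrinsics, pixels), "R" (3x3) and "t" (3): a world point X has camera coordinates R X + t. Camera axes: x right, y down, z forward; pixel columns grow to the right and rows downward; lengths in m; the calibration is good to about 2 mm. The wrist camera is an equidistant fisheye: a pixel r from the principal point sees the ray r / f radians off the axis. A picture is of the moment at which its call begins.
- robot.sign_off(): hands the job in, once; it reports no verdict.
The state is a dict: "clock": time; "joints": joint angles; "joint_vel": joint speeds; "joint_efforts": joint torques, N m; "position": TCP position; "tcp_rot": TCP orientation; "ft_force": force on the tool from outside, world axes, zero at the start; "moment": the same for the moment, N m; "opening": opening from 0.0 (shut) to 1.0 (fully open).
Only numpy, scipy, OpenCV 4.12 (cv2) and the standard library are available. Lean on these libraries where they do the work, as an engineer would, in place of code of your own. Each camera call takes 0.05 s, during which the arm holds its last target.

### The job

Load the bench stapler: take the big stick of carton staples lying loose on the bench, set it astride the magazine bar in the gap between the head and the spring pusher, then push the slide home by its knob until it latches and the pusher holds the stick hard up against the head. Take your hand away and leave the short narrow stick, the tape roll and the box cutter where they are.

Things in the scene. Friction and masses are not known exactly. Their poses are not given: they have to be found in the camera images.
- stapler: Grey cast bench stapler, bolted down; place and heading vary. Origin on the bench, under the nose face. Its y runs along the magazine: +y forward through the head, -y rearward; z up. Base plate 90 wide (x), y from +80 to -270, 12 high. Head 56 wide, y 0 to +52, up to z 138; lever over and ahead of it to y +176, z 225. All in mm.
- nose (a point): Middle of the nose face at the bar's top (stapler 0, 0, 80 mm), where the stick's front end must come to rest. From here the throat reaches 12 mm rearward: a hood with its underside at z 86 and side cheeks 42 mm apart. A stick is let down behind the hood and slides in under it when the pusher drives it forward.
- bay (a point): Point over the magazine bar 72 mm behind the nose (stapler 0, -72, 91 mm), its axes the stapler's; let the stick down with its centre here, good to 10 mm along and 4 mm across. The bar: level, straight, 27 mm wide, y 0 to -300, top at z 80, edges bevelled 3.5 mm, slotted; clear at both sides down to z 20. A stick astride it has its centre at z 73.
- stick_mid (a point): Centre, half-way up, of the big staple stick: a copper-coated inverted U, loose on the bench, crown up, 35 mm wide (x), 90 long (y), 18 high (z), walls 2 mm, so 31 mm wide inside; 60 g. The centre is 9 mm above its feet. Grip it across its 35 mm width.
- pusher_face (a point): Centre of the pusher's front face at the height of the bar's top. The pusher is a steel saddle on the bar, 37 mm wide, 20 long, z 62 to 92, ahead of the slide and pressed forward by a coil spring. With the slide open it is 20 mm plus the slide's reading (130 to 145 mm) behind the nose.
- slide (a joint): Opening of the slide on the rear of the magazine, in m: 0 closed and latched, 0.125 fully open, hard stop at -0.004. Starts at 0.11 to 0.125; closes along the stapler's +y. About 1 N friction. At 0 a small sprung catch in the bar's slot, 167 mm behind the nose, snaps up behind it and holds it; short of that the spring pushes a loaded slide back.
- pusher (a joint): How far the pusher is pressed back towards the slide against its spring, in m: 0 free (2 N), about 0.07 (6 N) with the slide closed on a full stick. With friction and the catch, closing on a stick takes about 10 N at the end.
- knob (a point): Centre of the black upright knob on the slide, 24 mm across, 30 mm high, 117 mm above the bench, 144 mm plus the slide's reading behind the nose. Under it the slide's dark steel saddle: 43 mm wide, 44 long, top at z 94. Grip the knob from above or push it from behind.
- short_mid (a point): Centre of the other loose stick, 13 mm wide, 60 long, 11 high, same copper: for a hand tacker, too narrow for this stapler. Leave it.
- tape_mid (a point): Centre of a roll of brown packing tape lying flat, 104 mm across, 48 high. Leave it.
- cutter_mid (a point): Centre of a closed steel box cutter lying flat, 117 mm long, 26 wide, 14 high. Leave it.
Not all that is in view belongs to the job. What is shaped like the part that bears stick_mid but turquoise is not meant.

How it is judged:
On the way, in this order (a step that is already met when the one before it is completed fails the run):
1. the big stick sits astride the magazine bar in front of the pusher, the slide still open (x of stick_mid in the frame of stapler between -0.005 and 0.005 m and z of stick_mid in the frame of stapler between 0.069 and 0.0765 m and y of stick_mid in the frame of stapler below -0.04 m and y of stick_mid in the frame of pusher_face above 0.04 m and value of joint slide above 0.015 m), for 0.2 s.
2. the slide is home (value of joint slide below 0.005 m), for 0.2 s.
At the end, for the whole second after the job is handed in: Slide latched (under 5 mm open), pusher pressed back over 60 mm, big stick at rest astride the bar against the nose: centre 40 to 50 mm behind it, within 5 mm of the bar's middle and 4 mm of seated height, in line within 0.1 rad; the other loose things moved under 40 mm (value of joint slide below 0.005 m and value of joint pusher above 0.06 m and y of stick_mid in the frame of stapler between -0.05 and -0.04 m and x of stick_mid in the frame of stapler between -0.005 and 0.005 m and z of stick_mid in the frame of stapler between 0.069 and 0.0765 m and angle between the y axis of stick_mid and the y axis of stapler, either way round below 0.1 rad and linear speed of stick below 0.01 m/s); the robot touches nothing.
It fails at once if the short stick is shifted by more than 40 mm (distance of short_mid from where it was at the start of the episode above 0.04 m).
It fails at once if the tape roll is shifted by more than 40 mm (distance of tape_mid from where it was at the start of the episode above 0.04 m).
It fails at once if the box cutter is shifted by more than 40 mm (distance of cutter_mid from where it was at the start of the episode above 0.04 m).
It also fails if it takes over 54 s, if anything falls off the work surface, if the arm or the gripper's body presses on something with over 40 N, if the wrist force passes 120 N, or if a joint passes its speed limit or range.

## Working session

There is one attempt and no reset: what is moved stays moved. The work goes in short steps, Python scripts to look and compute and a shell command to move; the robot and the scene stay as the last step left them, time stands still between calls to the robot, and variables do not carry over. Pictures are saved under pics/ and viewed, and the job is handed in when it is done.

```bash
ls; mkdir -p pics; python3 - <<'E'
from workcell import robot
import cv2,numpy as np
print(robot.get_obs())
for n in ["scene","side","wrist"]:
    c=robot.read_camera(n); cv2.imwrite(f"pics/{n}0.png",c["color"]); np.savez(f"{n}0.npz",**c)
    print(n,c["camera_matrix"],c["R"],c["t"])
E
```

```text
pics
{'clock': 0.0, 'joints': array([ 1.10740309e+00,  1.24515802e-01,  1.65170013e+00,  3.23488098e-05,
        1.36749369e+00, -8.26062178e-02]), 'joint_vel': array([ 0.00181088,  0.00085196, -0.00118475, -0.00060241,  0.00096885,
       -0.00091955]), 'joint_efforts': array([ 1.49064432e-03, -4.23621476e+01, -3.65448439e+01, -4.46217075e-05,
        6.97242722e-03,  8.56381792e-07]), 'position': array([0.24131785, 0.60287657, 0.23003065]), 'tcp_rot': array([ 5.05136820e-04,  8.28147265e-01,  5.60509578e-01, -9.30306508e-04]), 'ft_force': array([-0.3301278 ,  0.23203029, -0.0194681 ]), 'moment': array([ 0.03716356, -0.07515002, -0.01136243]), 'opening': 1.0027648609086548}
scene [[461.09873551   0.         325.87176577]
 [  0.         461.09873551 238.38633279]
 [  0.           0.           1.        ]] [[ 0.8705364   0.49210281  0.0010925 ]
 [ 0.3753624  -0.66258213 -0.64814195]
 [-0.3182286   0.56464124 -0.76151876]] [-0.43375466 -0.0956734   1.17722082]
side [[561.50921605   0.         327.87407756]
 [  0.         561.50921605 240.2985402 ]
 [  0.           0.           1.        ]] [[ 0.95349876 -0.30132037 -0.00679352]
 [-0.21239726 -0.65577671 -0.7244614 ]
 [ 0.21383994  0.69221597 -0.6892819 ]] [-0.44480515  0.20018637  1.04094134]
wrist [[371.64829954   0.         317.21593021]
 [  0.         371.64829954 237.17427913]
 [  0.           0.           1.        ]] [[ 0.3706074   0.92878794 -0.00176242]
 [ 0.89571551 -0.35690759  0.26516165]
 [ 0.24564992 -0.0998495  -0.96420236]] [-0.6497089  -0.03505568  0.37872934]
```

View pics/scene0.png

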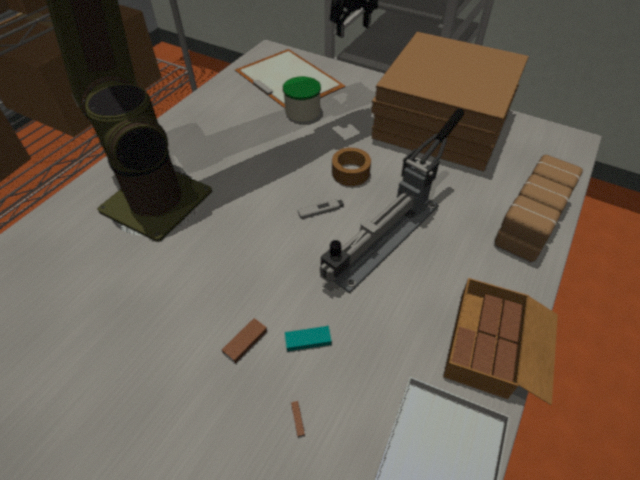

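View pics/side0.png

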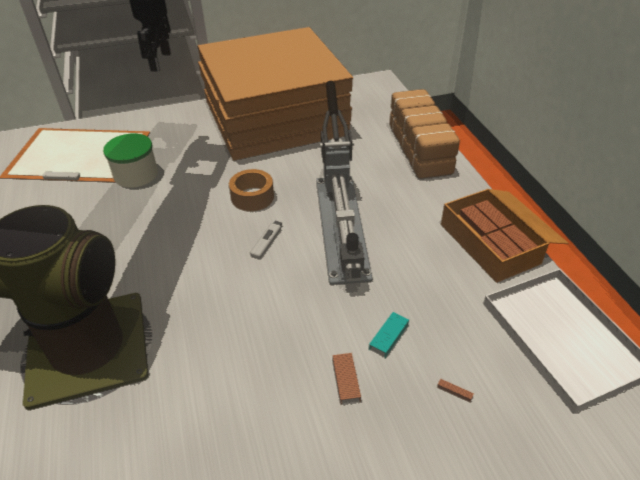

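View pics/wrist0.png

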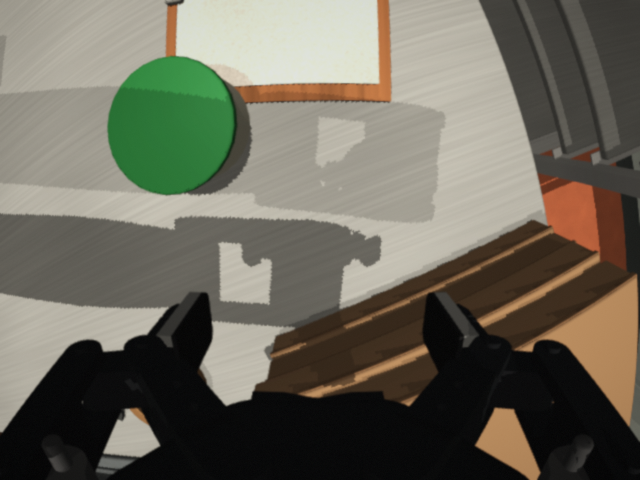

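The scene view shows the big copper stick at (245,340), the turquoise decoy at (308,339), the short stick at (298,419), the stapler running from its knob at (335,247) to its head at (418,180), the tape at (351,166) and the cutter at (321,209). In the side view the stick is at (346,377) and the knob at (352,243). I'll enlarge both.

```bash
cat > h.py <<'E'
import numpy as np,cv2
def load(n): return dict(np.load(n+".npz"))
def onplane(c,u,v,z):
    d=np.linalg.inv(c["camera_matrix"])@[u,v,1]; d=c["R"].T@d; o=-c["R"].T@c["t"]
    return o+d*(z-o[2])/d[2]
def cloud(c):
    v,u=np.mgrid[0:480,0:640]; Z=c["depth"]; K=c["camera_matrix"]
    P=np.stack([(u-K[0,2])/K[0,0]*Z,(v-K[1,2])/K[1,1]*Z,Z],-1)
    return (P-c["t"])@c["R"]
def proj(c,X):
    p=c["camera_matrix"]@(c["R"]@np.asarray(X,float)+c["t"]); return p[:2]/p[2]
def crop(c,x0,y0,x1,y1,k,fn): cv2.imwrite(fn,cv2.resize(c["color"][y0:y1,x0:x1],None,fx=k,fy=k,interpolation=cv2.INTER_CUBIC))
E
python3 - <<'E'
from h import *
a=load("scene0");b=load("side0")
crop(a,305,140,445,295,5 if 0 else 3.8,"pics/sc_st.png")
crop(b,300,120,390,290,3.5,"pics/si_st.png")
for n,c in(("scene",a),("side",b)):
    P=cloud(c); hsv=cv2.cvtColor(c["color"],cv2.COLOR_BGR2HSV)
    print(n,hsv[340,245] if n=="scene" else hsv[377,346])
    u,v=(245,340) if n=="scene" else (346,377)
    m=np.zeros((480,640),bool); m[v-30:v+30,u-35:u+35]=1
    m&=(hsv[...,1]>90)&((hsv[...,0]<15)|(hsv[...,0]>170))
    top=m&(P[...,2]>0.014)
    p=P[top]; print(m.sum(),top.sum(),np.percentile(p[:,2],[5,50,95]))
    r=cv2.minAreaRect((p[:,:2]*1000).astype(np.float32)); print(r, p.mean(0))
E
```

```text
scene [ 12 131 117]
816 742 [0.01541293 0.01813495 0.0205749 ]
((582.416015625, -365.059814453125), (87.13514709472656, 501.1957092285156), 44.11513900756836) [ 0.43552471 -0.21477689  0.02139072]
side [ 10 133 150]
918 910 [0.01650659 0.01895335 0.02143815]
((356.445068359375, -448.7770690917969), (591.55615234375, 45.42884826660156), 72.12599182128906) [ 0.43112333 -0.21501616  0.02082586]
```

```bash
python3 - <<'E'
from h import *
a=load("scene0");b=load("side0")
for n,c in(("scene",a),("side",b)):
    P=cloud(c); hsv=cv2.cvtColor(c["color"],cv2.COLOR_BGR2HSV)
    u,v=(245,340) if n=="scene" else (346,377)
    m=np.zeros((480,640),np.uint8); m[v-30:v+30,u-30:u+30]=1
    m&=((hsv[...,1]>90)&((hsv[...,0]<16)|(hsv[...,0]>170))&(P[...,2]>0.014)&(P[...,2]<0.025)).astype(np.uint8)
    k,l,s,ce=cv2.connectedComponentsWithStats(m); i=1+np.argmax(s[1:,4]); p=P[l==i]
    q=np.array([onplane(c,uu,vv,0.018) for vv,uu in np.argwhere(l==i)])
    for z in(p,q):
        r=cv2.minAreaRect((z[:,:2]*1000).astype(np.float32)); print(n,len(z),r)
        print(cv2.boxPoints(r).round())
crop(a,215,310,340,440,4.5,"pics/sc_s.png")
crop(b,320,310,480,410,4.5,"pics/si_s.png")
E
```

```text
scene 740 ((433.3948059082031, -212.5498504638672), (89.7593765258789, 35.447044372558594), 79.80357360839844)
[[ 408. -254.]
 [ 443. -260.]
 [ 459. -172.]
 [ 424. -165.]]
scene 740 ((433.7283630371094, -212.466552734375), (89.55115509033203, 35.660926818847656), 80.72138214111328)
[[ 409. -254.]
 [ 444. -260.]
 [ 459. -171.]
 [ 423. -165.]]
side 908 ((431.717529296875, -212.19302368164062), (92.27305603027344, 35.04423522949219), 80.99339294433594)
[[ 407. -255.]
 [ 442. -261.]
 [ 456. -169.]
 [ 422. -164.]]
side 908 ((432.00201416015625, -211.75613403320312), (90.2009048461914, 35.00105285644531), 80.8339614868164)
[[ 408. -253.]
 [ 442. -259.]
 [ 456. -170.]
 [ 422. -164.]]
```

View pics/sc_st.png

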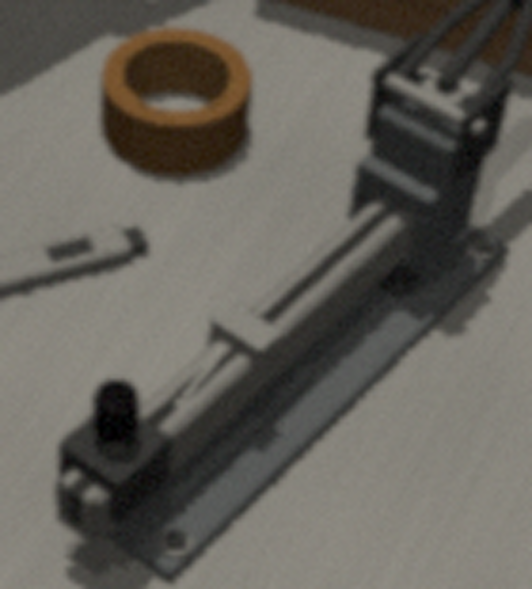

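View pics/si_st.png

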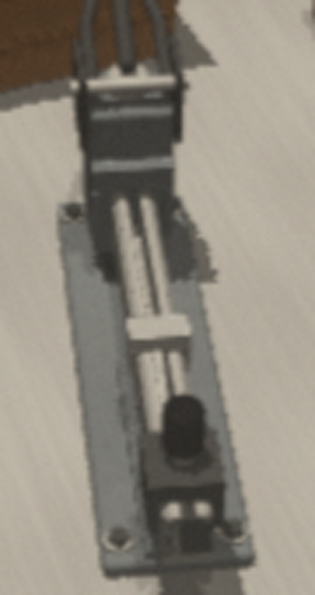

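View pics/sc_s.png

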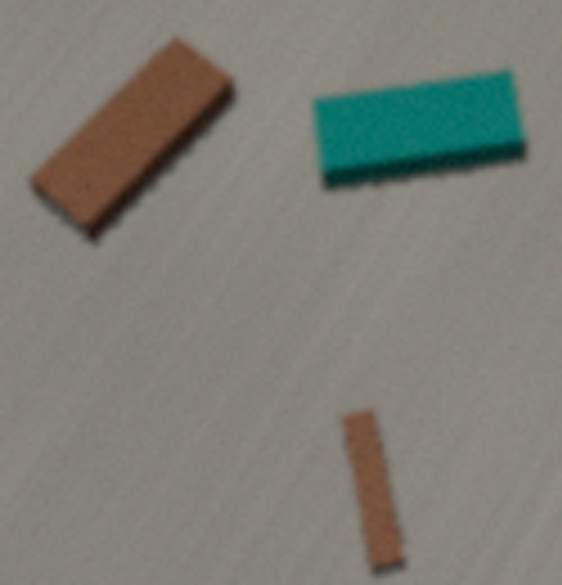

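View pics/si_s.png

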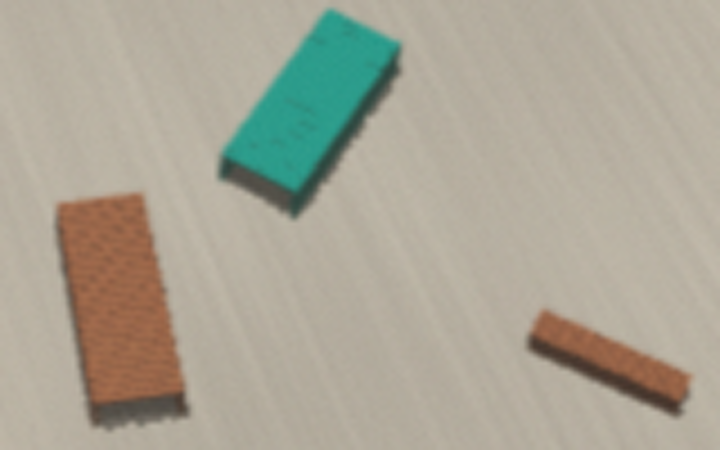

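The stick is centred at about (0.433, -0.212), and its long axis is 80.8° from world x. The crops show the stapler's bar, the light pusher at scene-crop (243,328) and the knob at (117,410). Next I'll fit the stapler from the depth cloud.

```bash
python3 - <<'E'
from h import *
a=load("scene0");b=load("side0")
g=lambda c,x,y,k,ox,oy,z: onplane(c,x/k+ox,y/k+oy,z)
S=lambda x,y,z:g(a,x,y,3.8,305,140,z)*1000
D=lambda x,y,z:g(b,x,y,3.5,300,120,z)*1000
print("knobtop",S(117,390,.132),D(183,405,.132))
print("base rear corners side",D(103,570,.012),D(255,560,.012),"scene rear right",S(170,575,.012))
print("base front corner scene",S(500,245,.012),"side left",D(60,205,.012))
print("pusher front edge",S(222,304,.092),S(277,330,.092),D(128,318,.092),D(190,318,.092))
for n,c in(("scene",a),("side",b)):
    P=cloud(c).reshape(-1,3); Q=P[(P[:,0]>.4)&(P[:,0]<1.1)&(P[:,1]>-.3)&(P[:,1]<.5)]
    # knob
    top=D(183,405,.132)/1000
    near=Q[np.hypot(*(Q[:,:2]-top[:2]).T)<.02]; k=near[(near[:,2]>.122)&(near[:,2]<.14)]; print(n,"knob",len(k),k.mean(0))
    lo=D(255,560,.012)[:2]/1000
    bar=Q[(Q[:,2]>.076)&(Q[:,2]<.084)]
    d=bar[:,:2]-top[:2]; bar=bar[(np.hypot(*d.T)<.3)&(np.hypot(*d.T)>.03)]
    bar=bar[abs(bar[:,1]-top[1])<.3]
    print(len(bar)); r=cv2.fitLine((bar[:,:2]).astype(np.float32),cv2.DIST_WELSCH,0,.001,.001); print(r.ravel(),np.degrees(np.arctan2(r[1],r[0])))
    pl=Q[(Q[:,2]>.087)&(Q[:,2]<.097)]; d=np.hypot(*(pl[:,:2]-top[:2]).T); 
    pl=pl[d<.12]; print("pusher+saddle",len(pl)); 
    t=r.ravel()[:2]*np.sign(r[0]); s=(pl[:,:2]-top[:2])@t; print(np.histogram(s,20))
E
```

```text
knobtop [516.97797693   6.63041717 132.        ] [517.55652308   5.05908888 132.        ]
base rear corners side [472.23996732   7.43682343  12.        ] [558.78965603 -12.28294668  12.        ] scene rear right [561.60944783  -8.54113785  12.        ]
base front corner scene [630.34456486 328.97759319  12.        ] side left [548.5113754  347.44433287  12.        ]
pusher front edge [523.2095565  122.79905771  92.        ] [559.413924   120.19937573  92.        ] [526.52303653 127.30259388  92.        ] [561.86066799 115.82622527  92.        ]
scene knob 115 [5.17891999e-01 3.27433661e-04 1.30275512e-01]
729
[0.22906332 0.9734115  0.5490139  0.14070025] [76.758064]
pusher+saddle 424
(array([83, 68, 51, 30, 23, 34,  6,  0,  0,  0,  0,  0,  0,  0,  0,  0,  1,
       40, 47, 41]), array([-0.02477413, -0.01754431, -0.0103145 , -0.00308468,  0.00414513,
        0.01137495,  0.01860476,  0.02583458,  0.0330644 ,  0.04029421,
        0.04752403,  0.05475384,  0.06198366,  0.06921348,  0.07644329,
        0.08367311,  0.09090292,  0.09813274,  0.10536256,  0.11259237,
        0.11982219]))
side knob 122 [ 5.14427276e-01 -2.13536324e-04  1.30663782e-01]
585
[0.22806548 0.9736458  0.54108834 0.14463468] [76.81679]
pusher+saddle 449
(array([99, 59, 58, 37, 28, 23,  7,  0,  0,  0,  0,  0,  0,  0,  0,  0,  0,
       53, 40, 45]), array([-0.02687828, -0.01955978, -0.01224129, -0.00492279,  0.0023957 ,
        0.00971419,  0.01703269,  0.02435118,  0.03166968,  0.03898817,
        0.04630667,  0.05362516,  0.06094365,  0.06826215,  0.07558064,
        0.08289914,  0.09021763,  0.09753613,  0.10485462,  0.11217311,
        0.11949161]))
```

```bash
cat > ov.py <<'E'
from h import *
def frame(x,y,th):  # nose xy, heading of +y axis
    th=np.radians(th); Y=np.array([np.cos(th),np.sin(th),0]); X=np.array([Y[1],-Y[0],0])
    return lambda p: np.array([x,y,0])+X*p[0]+Y*p[1]+np.array([0,0,p[2]])
def rect(x0,x1,y0,y1,z): return [(x0,y0,z),(x1,y0,z),(x1,y1,z),(x0,y1,z)]
def overlay(c,F,s,win,k,fn):
    x0,y0,x1,y1=win; im=cv2.resize(c["color"][y0:y1,x0:x1],None,fx=k,fy=k,interpolation=cv2.INTER_CUBIC)
    R=[rect(-.045,.045,-.27,.08,.012),rect(-.0135,.0135,-.30,0,.08),rect(-.028,.028,0,.052,.138),
       rect(-.0185,.0185,-.02-s-.02,-.02-s,.092),rect(-.0215,.0215,-.144-s-.022,-.144-s+.022,.094),
       [(.012*np.cos(t),-.144-s+.012*np.sin(t),.132) for t in np.linspace(0,6.28,13)]]
    for i,r in enumerate(R):
        q=np.array([(proj(c,F(p))-[x0-.5+.5/k,y0-.5+.5/k])*k for p in r]).round().astype(int)
        cv2.polylines(im,[q],True,[(0,0,255),(0,255,0),(255,0,0),(0,255,255),(255,0,255),(255,255,0)][i],1,cv2.LINE_AA)
    cv2.imwrite(fn,im)
E
python3 - <<'E'
from h import *
from ov import *
a=load("scene0");b=load("side0")
th=np.radians(77.2);Y=np.array([np.cos(th),np.sin(th)]);X=np.array([Y[1],-Y[0]])
o=np.array([.517,.0])
for n,c in(("scene",a),("side",b)):
    P=cloud(c).reshape(-1,3); d=P[:,:2]-o; x=d@X; y=d@Y;z=P[:,2]
    for lo in np.arange(.03,.26,.02):
        m=(y>lo)&(y<lo+.02)&(abs(x)<.06)&(z>.0765)&(z<.0835); 
        m2=(y>lo)&(y<lo+.02)&(abs(x)<.06)&(z>.0865)&(z<.097)
        m3=(y>lo)&(y<lo+.02)&(abs(x)<.09)&(z>.008)&(z<.016)
        print(n,lo.round(2),*[(k.sum(),(np.percentile(x[k],[3,97])*1000).round(1)) if k.sum()>5 else '' for k in(m,m2,m3)])
# guess nose from knob
s=.117; n0=o+Y*(.144+s)
F=frame(*n0,77.2)
overlay(a,F,s,(305,140,445,295),3.8,"pics/ov_a.png"); overlay(b,F,s,(300,120,390,290),3.5,"pics/ov_b.png")
E
```

```text
scene 0.03 (np.int64(50), array([-12.1,  11.3]))  (np.int64(96), array([18. , 43.7]))
scene 0.05 (np.int64(65), array([-13.5,  11.1]))  (np.int64(92), array([17.5, 42.9]))
scene 0.07 (np.int64(72), array([-12.7,  10.1]))  (np.int64(91), array([17.6, 43. ]))
scene 0.09 (np.int64(77), array([-17.3,  15.4])) (np.int64(41), array([-19. ,  15.4])) (np.int64(92), array([16.8, 42.4]))
scene 0.11 (np.int64(7), array([15.3, 15.9])) (np.int64(102), array([-19.4,  15.9])) (np.int64(81), array([16.6, 42.3]))
scene 0.13 (np.int64(41), array([-13.7,  10.6]))  (np.int64(84), array([16.5, 41.6]))
scene 0.15 (np.int64(54), array([-15.7,  10.6]))  (np.int64(79), array([17.3, 42.2]))
scene 0.17 (np.int64(56), array([-13.5,  10.4]))  (np.int64(116), array([-1.1, 41.5]))
scene 0.19 (np.int64(55), array([-16. ,  10.1]))  (np.int64(127), array([-1.7, 41.6]))
scene 0.21 (np.int64(51), array([-15.2,  10.2]))  (np.int64(127), array([-2.2, 41.3]))
scene 0.23 (np.int64(52), array([-14.6,   9.7]))  (np.int64(119), array([-2.3, 40.8]))
scene 0.25 (np.int64(61), array([-26.8,  22.8])) (np.int64(66), array([-28.6, 
[... 474 characters left out ...]
 14. ])) (np.int64(108), array([-46.7,  39.2]))
side 0.13 (np.int64(25), array([-15.9,   8.1]))  (np.int64(113), array([-47.6,  39.9]))
side 0.15 (np.int64(49), array([-16.1,   8.7]))  (np.int64(119), array([-47. ,  38.8]))
side 0.17 (np.int64(44), array([-17. ,   8.6]))  (np.int64(110), array([-47.2,  39.1]))
side 0.19 (np.int64(42), array([-17.4,   8.3]))  (np.int64(117), array([-47.4,  38.4]))
side 0.21 (np.int64(46), array([-17.4,   7.3]))  (np.int64(122), array([-48.2,  38.2]))
side 0.23 (np.int64(37), array([-16.6,   7.7]))  (np.int64(128), array([-48.6,  37.5]))
side 0.25 (np.int64(59), array([-30.7,  19.7])) (np.int64(78), array([-29.7,  21.3])) (np.int64(120), array([-48.1,  38.1]))
```

View pics/ov_a.png

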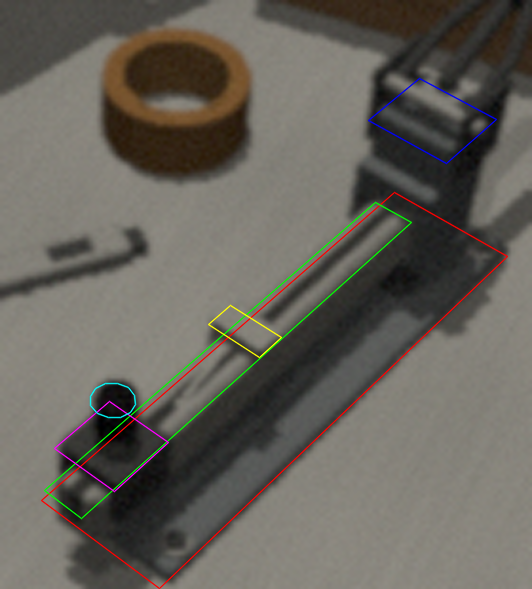

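View pics/ov_b.png

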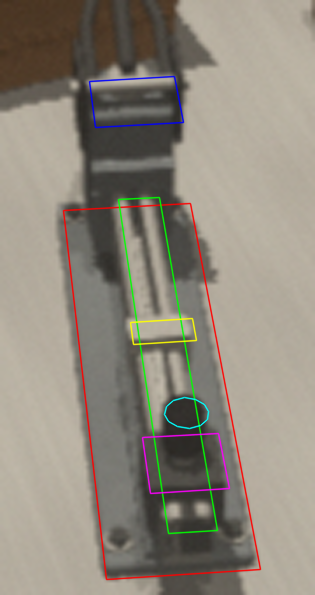

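```bash
python3 - <<'E'
from h import *
from ov import *
a=load("scene0");b=load("side0")
th=np.radians(77.2);Y=np.array([np.cos(th),np.sin(th)]);X=np.array([Y[1],-Y[0]])
o=np.array([.517,.0]); mid=o+Y*.14-X*.0029
th=np.radians(77.9);Y=np.array([np.cos(th),np.sin(th)])
s=.117; n0=mid+Y*(.144+s-.14+.004); print(n0)
F=frame(*n0,77.9)
overlay(a,F,s,(305,140,445,295),3.8,"pics/ov_a2.png"); overlay(b,F,s,(300,120,390,290),3.5,"pics/ov_b2.png")
E
```

```text
[0.57139118 0.2593863 ]
```

View pics/ov_a2.png

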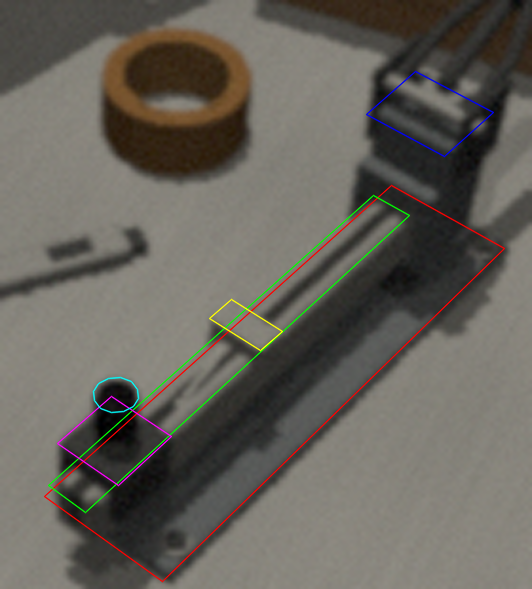

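View pics/ov_b2.png

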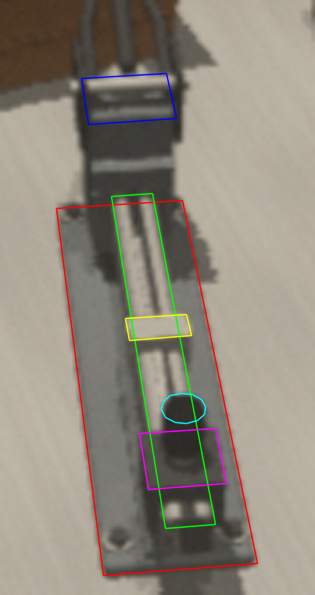

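The overlay fits to within about 2 mm: heading about 77.6°, nose near (0.571, 0.259). I'll check again with the wrist camera later. Next I rotate the jaws across the stick.

```bash
python3 -m creep '[[1,[0,0,0],1],[1,[0,0,0],1],[1,[0,0,0],1],[1,[0,0,0],1],[1,[0,0,0],1],[1,[0,0,0],1],[1,[0,0,0],1],[1,[0,0,0],1],[1,[0,0,0],1],[1,[0,0,0],1],[1,[0,0,0],1],[1,[0,0,0],1],[1,[0,0,0],1],[1,[0,0,0],1],[1,[0,0,0],1],[1,[0,0,0],1],[1,[0,0,0],0.89]]'
cat >> h.py <<'E'
from scipy.spatial.transform import Rotation as Ro
def tool(o):
    q=np.array(o["tcp_rot"]); return np.array(o["position"]),Ro.from_quat(q[[1,2,3,0]]).as_matrix()
def need(target,ang,o):
    """tool-frame shift units and turn units for world TCP target and tool-x angle (deg)"""
    p,R=tool(o); d=R.T@(np.array(target)-p); cur=np.degrees(np.arctan2(R[1,0],R[0,0]))
    print("pos",p.round(4),"xang",cur.round(2),"z",R[:,2].round(4),"F",np.round(o["ft_force"],1),"open",round(o["opening"],3),"t",o["clock"])
    print("shift(units of 25mm)",(d/.025).round(3),"turn units",round(np.radians(cur-ang)/.08,2))
E
python3 - <<'E'
from h import *
from workcell import robot
need([.4328,-.2121,.15],-9.2,robot.get_obs())
c=load("wrist0"); print(-c["R"].T@c["t"])
E
```

```text
clock: 1.85
position: [0.2415, 0.6032, 0.2308]
tcp_rot: [0.0, 0.997, -0.082, -0.0]
ft_force: [0.1, 0.4, -0.2]
opening: 1.0
pos [0.2415 0.6032 0.2308] xang -9.41 z [-4.e-04 -8.e-04 -1.e+00] F [ 0.1  0.4 -0.2] open 1.0 t 1.85
shift(units of 25mm) [12.884 30.917  3.255] turn units -0.05
[0.17915201 0.62874609 0.37332208]
```

```bash
python3 -m creep '[[1,[0.42,1,0],0],[1,[0.42,1,0],0],[1,[0.42,1,0],0],[1,[0.42,1,0],0],[1,[0.42,1,0],0],[1,[0.42,1,0],0],[1,[0.42,1,0],0],[1,[0.42,1,0],0],[1,[0.42,1,0],0],[1,[0.42,1,0],0],[1,[0.42,1,0],0],[1,[0.42,1,0],0],[1,[0.42,1,0],0],[1,[0.42,1,0],0],[1,[0.42,1,0],0],[1,[0.42,1,0],0],[1,[0.42,1,0],0],[1,[0.42,1,0],0],[1,[0.42,1,0],0],[1,[0.42,1,0],0]]'
python3 -m creep '[[0.2,[0.41,1,0.25],0],[0.2,[0.41,1,0.25],0],[0.2,[0.41,1,0.25],0],[0.2,[0.41,1,0.25],0],[0.2,[0.41,1,0.25],0],[0.2,[0.41,1,0.25],0],[0.2,[0.41,1,0.25],0],[0.2,[0.41,1,0.25],0],[0.2,[0.41,1,0.25],0],[0.2,[0.41,1,0.25],0],[0.2,[0.4,0.9,0.25],0],[0.2,[0,0,0],0],[0.2,[0,0,0],0]]'
python3 - <<'E'
from h import *
from workcell import robot
need([.4328,-.2121,.003],-9.2,robot.get_obs())
c=robot.read_camera("wrist"); np.savez("wrist1.npz",**c); cv2.imwrite("pics/wrist1.png",c["color"])
F0=np.array([.571,.259]);th=np.radians(77.6);Y=np.array([np.cos(th),np.sin(th)]);X=np.array([Y[1],-Y[0]])
for n in("scene0","side0"):
    P=cloud(load(n)).reshape(-1,3); d=P[:,:2]-F0;x=d@X;y=d@Y
    for lo in np.arange(-.06,.2,.02):
        m=(abs(x)<.05)&(y>lo)&(y<lo+.02)&(P[:,2]<.4)
        if m.sum()>3: print(n,lo.round(2),m.sum(),P[m,2].max().round(3))
E
```

```text
clock: 3.85
position: [0.3685, 0.0751, 0.2311]
tcp_rot: [-0.0, 0.997, -0.08, 0.0]
ft_force: [0.3, 0.4, 0.8]
opening: 0.997
clock: 5.15
position: [0.4355, -0.2108, 0.1621]
tcp_rot: [-0.0, 0.997, -0.081, -0.001]
ft_force: [0.1, -0.1, -0.0]
opening: 0.598
pos [ 0.4355 -0.2108  0.1621] xang -9.29 z [-0.0012  0.0011 -1.    ] F [ 0.1 -0.1 -0. ] open 0.598 t 5.15
shift(units of 25mm) [-0.091  0.076  6.362] turn units -0.02
scene0 -0.06 260 0.082
scene0 -0.04 257 0.083
scene0 -0.02 463 0.107
scene0 0.0 910 0.168
scene0 0.02 423 0.169
scene0 0.04 344 0.174
scene0 0.06 207 0.183
scene0 0.08 201 0.198
scene0 0.1 196 0.206
scene0 0.12 205 0.214
scene0 0.14 216 0.224
scene0 0.16 183 0.226
scene0 0.18 155 0.004
side0 -0.06 226 0.084
side0 -0.04 231 0.085
side0 -0.02 455 0.12
side0 0.0 966 0.168
side0 0.02 364 0.168
side0 0.04 229 0.173
side0 0.06 195 0.184
side0 0.08 159 0.197
side0 0.1 146 0.207
side0 0.12 136 0.216
side0 0.14 129 0.222
side0 0.16 84 0.227
side0 0.18 49 0.005
```

View pics/wrist1.png

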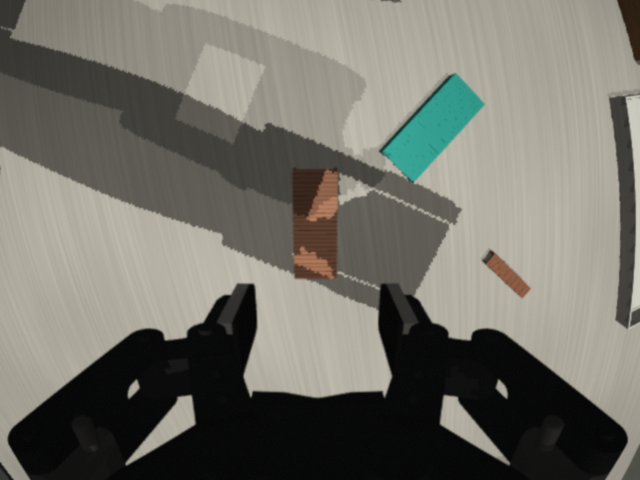

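The wrist view shows the stick upright at (315,224), midway between the finger tips at (235,310) and (400,310) and parallel to them. I'll lower the gripper, with a small x correction.

```bash
python3 -m creep '[[0.2,[-0.09,0.07,1],0],[0.2,[0,0,1],0],[0.2,[0,0,1],0],[0.2,[0,0,1],0],[0.2,[0,0,1],0],[0.2,[0,0,0.5],0],[0.2,[0,0,0.4],0],[0.2,[0,0,0.2],0],[0.2,[0,0,0.1],0],[0.2,[0,0,0],0],[0.2,[0,0,0],0]]'
python3 - <<'E'
from h import *
from workcell import robot
need([.4328,-.2121,.003],-9.2,robot.get_obs())
c=robot.read_camera("wrist"); cv2.imwrite("pics/wrist2.png",c["color"])
b=robot.read_camera("side"); crop(b,290,300,420,430,4.5,"pics/side2.png")
E
```

```text
clock: 6.3
position: [0.4341, -0.2126, 0.0084]
tcp_rot: [0.0, 0.997, -0.081, 0.001]
ft_force: [0.5, -0.1, -0.1]
opening: 0.601
pos [ 0.4341 -0.2126  0.0084] xang -9.24 z [ 1.3e-03 -9.0e-04 -1.0e+00] F [ 0.5 -0.1 -0.1] open 0.601 t 6.3
shift(units of 25mm) [-0.053 -0.012  0.217] turn units -0.01
```

View pics/wrist2.png

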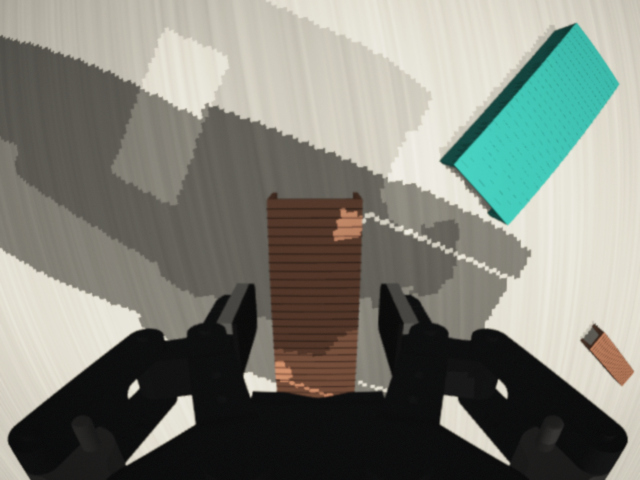

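View pics/side2.png

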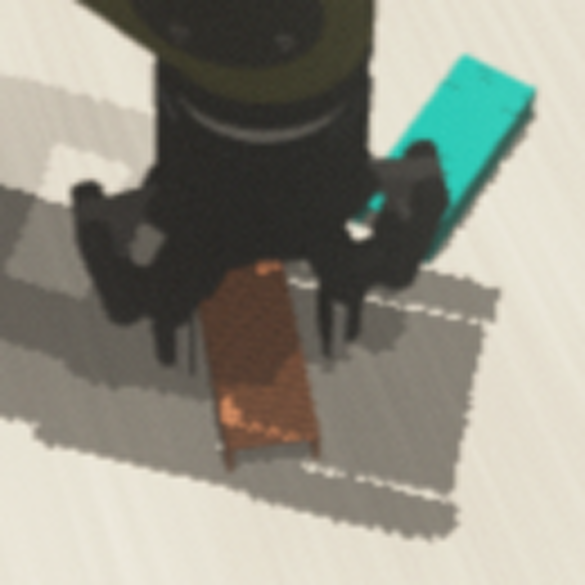

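Both views show the stick midway between the fingers, with the decoy clear of the right finger. I'll go down 6 mm more and close.

```bash
python3 -m creep '[[0.2,[-0.03,0,0.1],0],[0.2,[0,0,0.1],0],[0.2,[0,0,0.04],0],[0.2,[0,0,0],0],[-0.2,[0,0,0],0],[-0.4,[0,0,0],0],[-0.6,[0,0,0],0],[-0.6,[0,0,0],0],[-0.6,[0,0,0],0],[-0.6,[0,0,0],0],[-0.6,[0,0,0],0]]'
python3 - <<'E'
from h import *
from workcell import robot
need([.4328,-.2121,.002],-9.2,robot.get_obs())
E
```

```text
clock: 7.5
position: [0.433, -0.2123, 0.0019]
tcp_rot: [0.0, 0.997, -0.081, 0.0]
ft_force: [0.4, -0.5, 2.1]
opening: 0.393
pos [ 0.433  -0.2123  0.0019] xang -9.23 z [ 6.e-04 -4.e-04 -1.e+00] F [ 0.4 -0.5  2.1] open 0.393 t 7.5
shift(units of 25mm) [-0.009 -0.005 -0.005] turn units -0.01
```

Gripped: opening 0.393, about 33 mm. Now I lift, then turn half-way. I'll use the flipped orientation at the bay so the camera stays away from the lever.

```bash
python3 -m creep '[[-0.6,[0,0,-0.4],0],[-0.6,[0,0,-0.8],0],[-0.6,[0,0,-1],0],[-0.6,[0,0,-1],0],[-0.6,[0,0,-1],0],[-0.6,[0,0,-1],0],[-0.6,[0,0,-1],0],[-0.6,[0,0,-1],0],[-0.6,[0,0,0],-1],[-0.6,[0,0,0],-1],[-0.6,[0,0,0],-1],[-0.6,[0,0,0],-1],[-0.6,[0,0,0],-1],[-0.6,[0,0,0],-1],[-0.6,[0,0,0],-1],[-0.6,[0,0,0],-1],[-0.6,[0,0,0],-1],[-0.6,[0,0,0],-1],[-0.6,[0,0,0],-1],[-0.6,[0,0,0],-1]]'
python3 -m creep '[[-0.6,[0,0,0],-1],[-0.6,[0,0,0],-1],[-0.6,[0,0,0],-1],[-0.6,[0,0,0],-1],[-0.6,[0,0,0],-1],[-0.6,[0,0,0],-1],[-0.6,[0,0,0],-1],[-0.6,[0,0,0],0]]'
python3 - <<'E'
from h import *
from workcell import robot
need([.5555,.188,.19],167.6,robot.get_obs())
E
```

```text
clock: 9.5
position: [0.4321, -0.2117, 0.1815]
tcp_rot: [-0.0, 0.921, 0.39, -0.0]
ft_force: [-0.5, -0.8, -0.5]
opening: 0.394
clock: 10.3
position: [0.4322, -0.2118, 0.1815]
tcp_rot: [-0.0, 0.778, 0.628, -0.0]
ft_force: [-0.3, 0.9, -1.0]
opening: 0.393
pos [ 0.4322 -0.2118  0.1815] xang 77.84 z [-7.e-04  4.e-04 -1.e+00] F [-0.3  0.9 -1. ] open 0.393 t 10.3
shift(units of 25mm) [16.671  1.453 -0.336] turn units -19.58
```

```bash
python3 -m creep '[[-0.6,[0.5,0.05,0],0],[-0.6,[1,0.09,0],0],[-0.6,[1,0.09,0],0],[-0.6,[1,0.09,0],0],[-0.6,[1,0.09,0],0],[-0.6,[1,0.09,0],0],[-0.6,[1,0.09,0],0],[-0.6,[1,0.09,0],0],[-0.6,[1,0.09,0],0],[-0.6,[1,0.09,0],0],[-0.6,[1,0.09,0],0],[-0.6,[1,0.09,0],0],[-0.6,[1,0.09,0],0],[-0.6,[1,0.09,0],0],[-0.6,[1,0.09,0],0],[-0.6,[1,0.09,0],0],[-0.6,[0.6,0.05,0],0],[-0.6,[0.5,0,0],0]]'
python3 -m creep '[[-0.6,[0,0,0],-1],[-0.6,[0,0,0],-1],[-0.6,[0,0,0],-1],[-0.6,[0,0,0],-1],[-0.6,[0,0,0],-1],[-0.6,[0,0,0],-1],[-0.6,[0,0,0],-1],[-0.6,[0,0,0],-1],[-0.6,[0,0,0],-1],[-0.6,[0,0,0],-1],[-0.6,[0,0,0],-1],[-0.6,[0,0,0],-1],[-0.6,[0,0,0],-1],[-0.6,[0,0,0],-1],[-0.6,[0,0,0],-1],[-0.6,[0,0,0],-1],[-0.6,[0,0,0],-1],[-0.6,[0,0,0],-1],[-0.6,[0,0,0],-1],[-0.6,[0,0,0],-0.58]]'
python3 - <<'E'
from h import *
from workcell import robot
need([.5555,.188,.17],167.6,robot.get_obs())
for n in("wrist","scene","side"):
    c=robot.read_camera(n); np.savez(n+"3.npz",**c)
    if n=="wrist": cv2.imwrite("pics/wrist3.png",c["color"])
    if n=="scene": crop(c,305,100,445,295,3,"pics/scene3.png")
    if n=="side": crop(c,280,80,400,290,2.8,"pics/side3.png")
E
```

```text
clock: 12.1
position: [0.5553, 0.1874, 0.1815]
tcp_rot: [-0.0, 0.778, 0.628, -0.0]
ft_force: [0.7, 0.4, -1.0]
opening: 0.391
clock: 14.1
position: [0.5552, 0.1858, 0.1815]
tcp_rot: [-0.0, 0.107, 0.994, -0.0]
ft_force: [-0.4, 0.8, -1.0]
opening: 0.393
pos [0.5552 0.1858 0.1815] xang 167.68 z [-4.e-04 -3.e-04 -1.e+00] F [-0.4  0.8 -1. ] open 0.393 t 14.1
shift(units of 25mm) [0.006 0.088 0.461] turn units 0.02
```

View pics/wrist3.png

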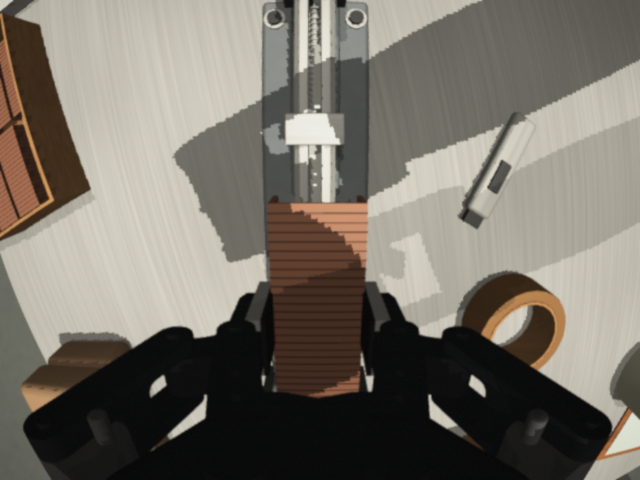

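View pics/scene3.png

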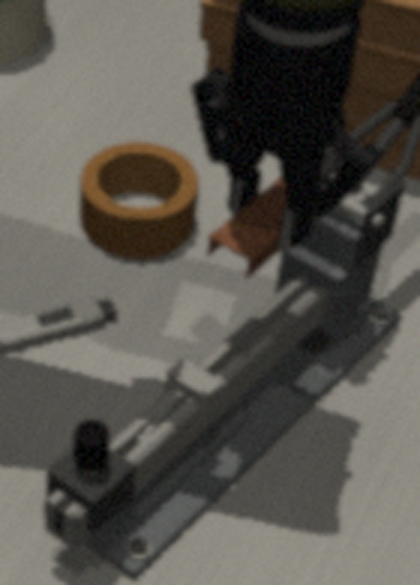

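View pics/side3.png

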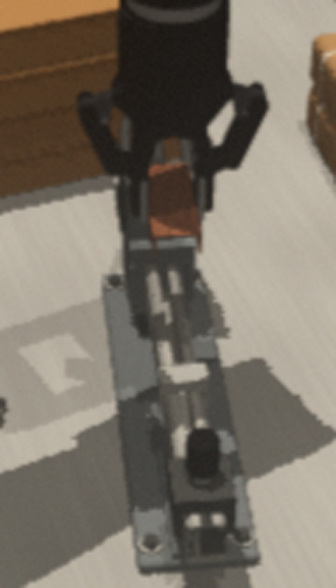

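The wrist view shows the stick at columns 267–367, the bar rails at 293–336, the pusher top at (285–344, 113–145) and the base bolts at (273,17) and (356,17). I'll turn these into positions in the world frame.

```bash
cat >> h.py <<'E'
def fish(c,u,v,z):
    K=c["camera_matrix"]; d=np.array([(u-K[0,2])/K[0,0],(v-K[1,2])/K[1,1]]); r=np.hypot(*d)
    ray=np.array([*(d/r*np.sin(r)),np.cos(r)]); ray=c["R"].T@ray; o=-c["R"].T@c["t"]; return o+ray*(z-o[2])/ray[2]
E
python3 - <<'E'
from h import *
c=load("wrist3")
im=c["color"]
big=cv2.resize(im[0:210,240:400],None,fx=3.7,fy=2.8,interpolation=cv2.INTER_CUBIC); cv2.imwrite("pics/w3c.png",big)
f=lambda u,v,z:(fish(c,u,v,z)[:2]*1000).round(1)
print("stick rear corners",f(268,203,.1975),f(366.5,203,.1975))
print("pusher front corners",f(287,145,.092),f(343,145,.092))
print("pusher rear corners",f(286,115,.092),f(344,115,.092))
print("base edges",f(262.5,100,.012),f(368,100,.012),f(263.5,190,.012),f(368,190,.012),"bolts",f(273,17,.012),f(356,17,.012))
print("bar",f(294,180,.08),f(336,180,.08),f(293,60,.08),f(336,60,.08))
E
```

```text
stick rear corners [562.5 139.3] [528.8 146.6]
pusher front corners [560.1 121.5] [526.2 128.9]
pusher rear corners [556.6 102.9] [521.6 110.6]
base edges [578.4  79.6] [492.6  98.3] [594.9 154.5] [507.8 173.4] bolts [554.6   9.6] [486.5  24.6]
bar [561.8 145.1] [534.6 151. ] [545.1  66.9] [517.9  72.9]
```

View pics/w3c.png

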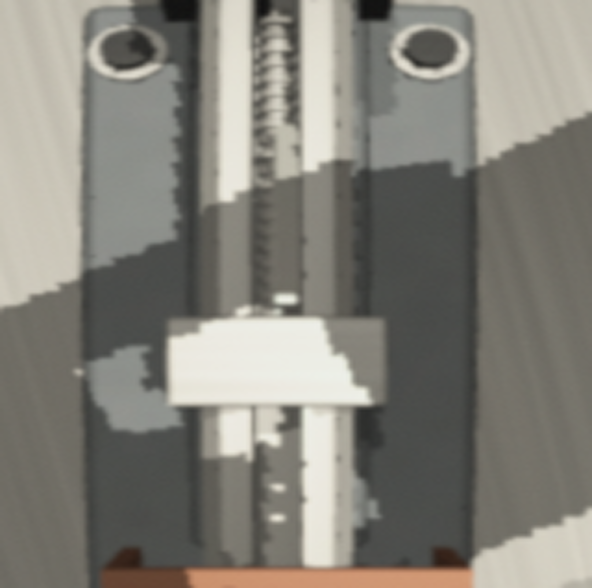

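Measured: the stick sits about 1.3 mm to stapler -x, the heading is 78.0°, and the gap to the pusher face is about 18 mm. I'll correct the offset and lower to just above the bar.

```bash
python3 -m creep '[[-0.6,[-0.05,0,0.5],-0.07],[-0.6,[0,0,0.9],0],[-0.6,[0,0,0.9],0],[-0.6,[0,0,0.7],0],[-0.6,[0,0,0.5],0],[-0.6,[0,0,0.3],0],[-0.6,[0,0,0],0],[-0.6,[0,0,0],0]]'
python3 - <<'E'
from h import *
from workcell import robot
need([.5565,.188,.067],168,robot.get_obs())
for n in("wrist","scene","side"):
    c=robot.read_camera(n); np.savez(n+"4.npz",**c)
    if n=="wrist": cv2.imwrite("pics/wrist4.png",c["color"])
    if n=="scene": crop(c,305,100,445,295,3,"pics/scene4.png")
    if n=="side": crop(c,280,80,400,290,2.8,"pics/side4.png")
E
```

```text
clock: 15.05
position: [0.5572, 0.1859, 0.0871]
tcp_rot: [0.0, 0.105, 0.994, 0.0]
ft_force: [-0.3, 0.3, -0.2]
opening: 0.394
pos [0.5572 0.1859 0.0871] xang 167.92 z [ 9.e-04  2.e-04 -1.e+00] F [-0.3  0.3 -0.2] open 0.394 t 15.05
shift(units of 25mm) [0.045 0.078 0.806] turn units -0.02
```

View pics/wrist4.png

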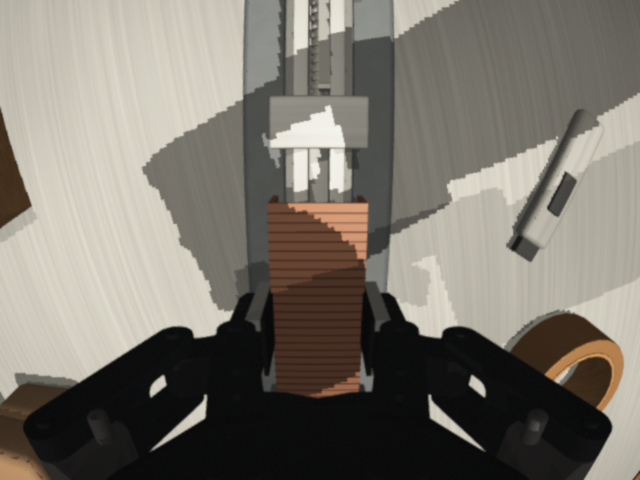

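View pics/scene4.png

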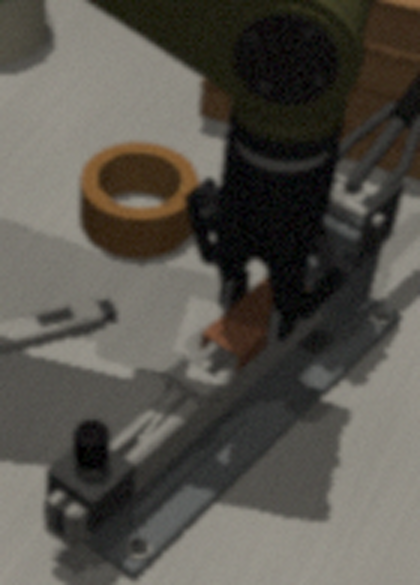

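View pics/side4.png

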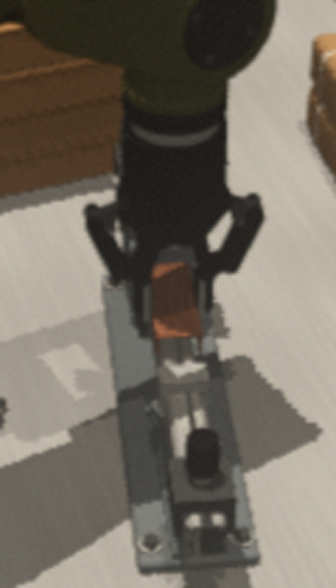

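The wrist view shows the stick (267–367) and the pusher and bar (270–368, 286–352) concentric to within about 1.5 px (0.6 mm). I'll seat it slowly.

```bash
python3 -m creep '[[-0.6,[0.02,0,0.15],0],[-0.6,[0,0,0.15],0],[-0.6,[0,0,0.15],0],[-0.6,[0,0,0.15],0],[-0.6,[0,0,0.1],0],[-0.6,[0,0,0.08],0],[-0.6,[0,0,0],0],[-0.6,[0,0,0],0]]'
python3 - <<'E'
from h import *
from workcell import robot
need([.5565,.188,.066],168,robot.get_obs())
for n in("wrist","scene","side"):
    c=robot.read_camera(n); np.savez(n+"5.npz",**c)
    if n=="wrist": cv2.imwrite("pics/wrist5.png",c["color"])
E
```

```text
clock: 16.0
position: [0.5562, 0.1858, 0.0671]
tcp_rot: [0.0, 0.105, 0.994, 0.0]
ft_force: [-0.0, 0.5, -0.4]
opening: 0.392
pos [0.5562 0.1858 0.0671] xang 167.92 z [ 0.  0. -1.] F [-0.   0.5 -0.4] open 0.392 t 16.0
shift(units of 25mm) [0.008 0.086 0.044] turn units -0.02
```

View pics/wrist5.png

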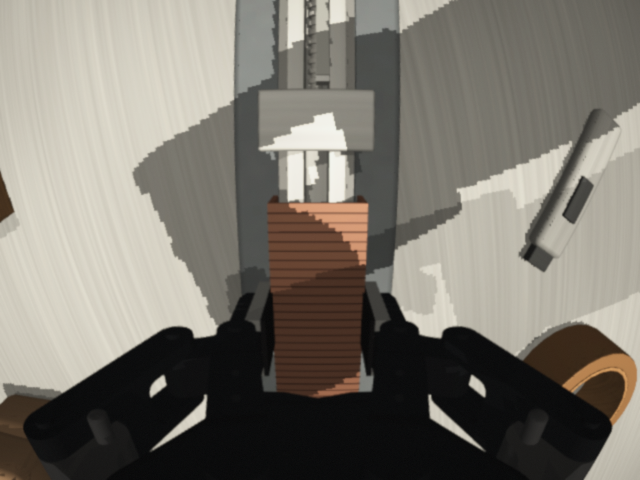

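The stick lies over the bar with no contact force, and TCP z of 0.067 puts it about 1 mm above seated. I'll go down 1 mm, release, rise a little and look.

```bash
python3 -m creep '[[-0.6,[0,0,0.05],0],[-0.6,[0,0,0],0],[-0.1,[0,0,0],0],[0.1,[0,0,0],0],[0.3,[0,0,0],0],[0.3,[0,0,0],0],[0.3,[0,0,-0.2],0],[0.3,[0,0,-0.6],0],[0.3,[0,0,-1],0],[0.3,[0,0,-1],0],[0.3,[0,0,-1],0],[0.3,[0,0,0],0],[0.3,[0,0,0],0]]'
python3 - <<'E'
from h import *
from workcell import robot
need([.5565,.188,.066],168,robot.get_obs())
for n in("wrist","scene","side"):
    c=robot.read_camera(n); np.savez(n+"6.npz",**c)
    if n=="wrist": cv2.imwrite("pics/wrist6.png",c["color"])
    if n=="scene": crop(c,305,100,445,295,3,"pics/scene6.png")
    if n=="side": crop(c,280,80,400,290,2.8,"pics/side6.png")
E
```

```text
clock: 17.45
position: [0.5568, 0.186, 0.1624]
tcp_rot: [0.001, 0.105, 0.994, 0.0]
ft_force: [-1.0, -0.3, -0.4]
opening: 0.647
pos [0.5568 0.186  0.1624] xang 167.92 z [ 2.6e-03  6.0e-04 -1.0e+00] F [-1.  -0.3 -0.4] open 0.647 t 17.45
shift(units of 25mm) [0.038 0.071 3.856] turn units -0.02
```

View pics/wrist6.png

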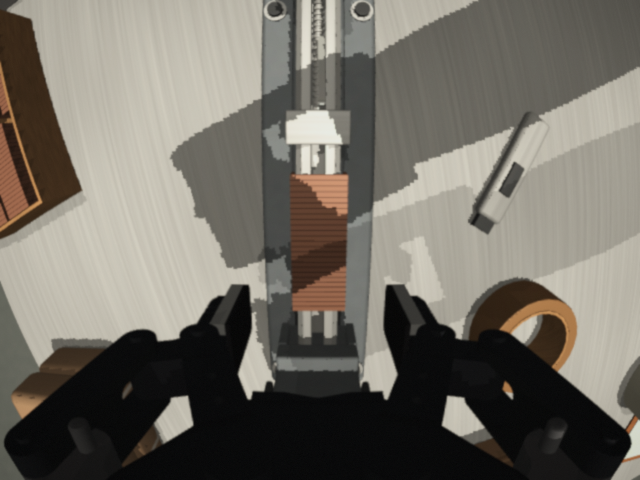

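View pics/scene6.png

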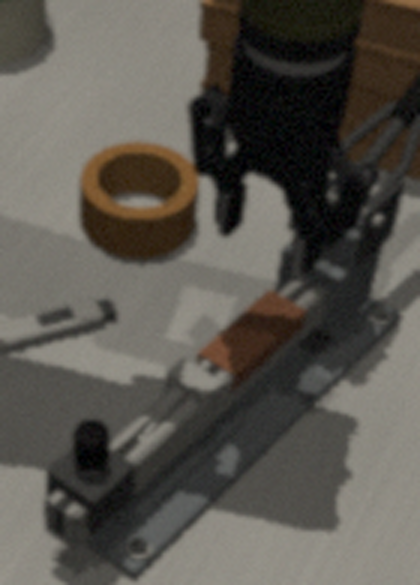

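View pics/side6.png

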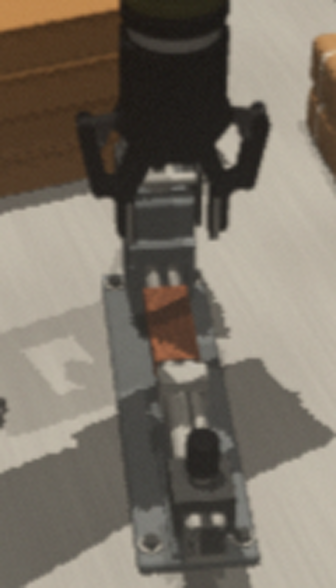

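The stick sits seated astride the bar in front of the pusher, at wrist (320,243), with the bar visible at both ends. Next I shut the fingers, go behind the knob and lower.

```bash
python3 -m creep '[[-1,[0,-0.5,0],0],[-1,[0,-1,0],0],[-1,[0,-1,0],0],[-1,[0,-1,0],0],[-1,[0,-1,0],0],[-1,[0,-1,0],0],[-1,[0,-1,0],0],[-1,[0,-1,0],0],[-1,[0,-1,0],0],[-1,[0,-0.5,0],0],[-1,[0,0,0],0],[-1,[0,0,0],0]]'
python3 - <<'E'
from h import *
from workcell import robot
need([.5095,-.0333,.102],168,robot.get_obs())
for n in("wrist","side"):
    c=robot.read_camera(n); np.savez(n+"7.npz",**c)
    if n=="wrist": cv2.imwrite("pics/wrist7.png",c["color"])
    if n=="side": crop(c,280,100,420,310,2.8,"pics/side7.png")
E
```

```text
clock: 18.8
position: [0.5081, 0.0098, 0.1615]
tcp_rot: [0.003, 0.136, 0.99, -0.026]
ft_force: [-0.3, 0.1, -0.2]
opening: 0.001
pos [0.5081 0.0098 0.1615] xang 164.33 z [-5.000e-04 -5.260e-02 -9.986e-01] F [-0.3  0.1 -0.2] open 0.001 t 18.8
shift(units of 25mm) [-0.486 -1.52   2.468] turn units -0.8
```

View pics/wrist7.png

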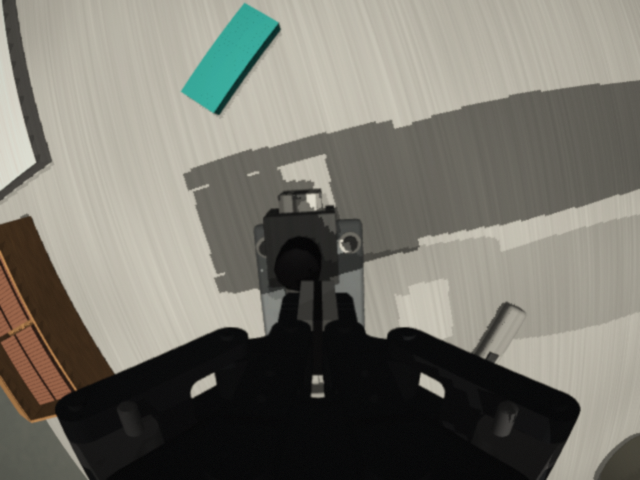

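View pics/side7.png

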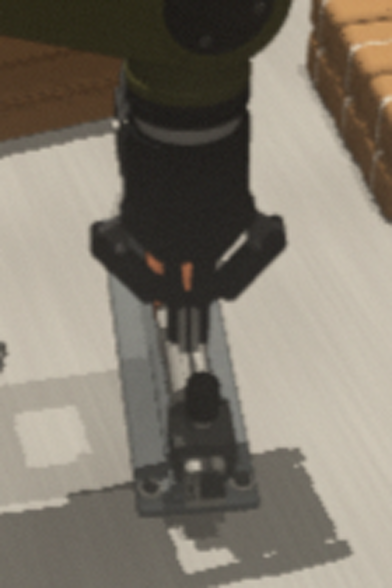

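The last joint hit its range (-2.91) here, so the tool tilted 3° and stopped short. Only air was touched. I'll lift, then turn half round to the other orientation, since clearance from the head isn't a concern back here.

```bash
python3 -m creep '[[-1,[0,0,-0.8],0],[-1,[0,0,0],1],[-1,[0,0,0],1],[-1,[0,0,0],1],[-1,[0,0,0],1],[-1,[0,0,0],1],[-1,[0,0,0],1],[-1,[0,0,0],1],[-1,[0,0,0],1],[-1,[0,0,0],1],[-1,[0,0,0],1],[-1,[0,0,0],1],[-1,[0,0,0],1],[-1,[0,0,0],1],[-1,[0,0,0],1],[-1,[0,0,0],1],[-1,[0,0,0],1],[-1,[0,0,0],1],[-1,[0,0,0],1]]'
python3 - <<'E'
from h import *
from workcell import robot
o=robot.get_obs(); print(o["joints"]);need([.5095,-.0333,.17],-12,o)
E
```

```text
clock: 20.8
position: [0.5082, 0.0111, 0.1813]
tcp_rot: [0.02, 0.756, 0.654, -0.018]
ft_force: [-0.8, -1.2, 0.0]
opening: -0.002
[-0.05517828 -0.15527642  2.0121626  -0.05501001  1.28310914 -1.46468837]
pos [0.5082 0.0111 0.1813] xang 81.64 z [-9.000e-04 -5.280e-02 -9.986e-01] F [-0.8 -1.2  0. ] open -0.002 t 20.8
shift(units of 25mm) [-1.722  0.306  0.547] turn units 20.43
```

A 3° tilt has stayed in the commanded pose. That's harmless for pushing, and I'll compensate the shifts for it. Finishing the turn.

```bash
python3 -m creep '[[-1,[0,0,0],1],[-1,[0,0,0],1],[-1,[0,0,0],1],[-1,[0,0,0],1],[-1,[0,0,0],1],[-1,[0,0,0],1],[-1,[0,0,0],1],[-1,[0,0,0],1],[-1,[0,0,0],1],[-1,[0,0,0],1],[-1,[0,0,0],1],[-1,[0,0,0],1],[-1,[0,0,0],1],[-1,[0,0,0],1],[-1,[0,0,0],1],[-1,[0,0,0],1],[-1,[0,0,0],1],[-1,[0,0,0],1],[-1,[0,0,0],1],[-1,[0,0,0],1]]'
python3 -m creep '[[-1,[0,0,0],0.4],[-1,[0,0,0],0]]'
python3 - <<'E'
from h import *
from workcell import robot
o=robot.get_obs(); print(o["joints"]);need([.5085,-.038,.18],-12,o)
E
```

```text
clock: 22.8
position: [0.5082, 0.0111, 0.1814]
tcp_rot: [0.026, 0.996, -0.087, 0.002]
ft_force: [0.5, 0.6, -0.2]
opening: -0.001
clock: 23.0
position: [0.5082, 0.0111, 0.1814]
tcp_rot: [0.026, 0.994, -0.102, 0.002]
ft_force: [-0.7, 0.2, -0.6]
opening: -0.001
[-0.05522323 -0.15532945  2.01217086 -0.05497746  1.28313652  0.16387803]
pos [0.5082 0.0111 0.1814] xang -11.65 z [-9.000e-04 -5.270e-02 -9.986e-01] F [-0.7  0.2 -0.6] open -0.001 t 23.0
shift(units of 25mm) [0.408 1.913 0.158] turn units 0.08
```

```bash
python3 -m creep '[[-1,[0.2,0.95,0.08],0.08],[-1,[0.2,0.96,0.08],0],[-1,[0,0,0],0]]'
python3 - <<'E'
from h import *
from workcell import robot
o=robot.get_obs(); need([.5085,-.038,.104],-12,o)
c=robot.read_camera("wrist"); cv2.imwrite("pics/wrist8.png",c["color"]); np.savez("wrist8.npz",**c)
c=robot.read_camera("side");crop(c,280,100,420,310,2.8,"pics/side8.png")
E
```

```text
clock: 23.3
position: [0.508, -0.0398, 0.1799]
tcp_rot: [0.027, 0.994, -0.106, 0.002]
ft_force: [0.3, -0.1, 1.3]
opening: -0.002
pos [ 0.508  -0.0398  0.1799] xang -12.14 z [-0.0011 -0.0534 -0.9986] F [ 0.3 -0.1  1.3] open -0.002 t 23.3
shift(units of 25mm) [-0.027 -0.233  3.029] turn units -0.03
```

View pics/wrist8.png

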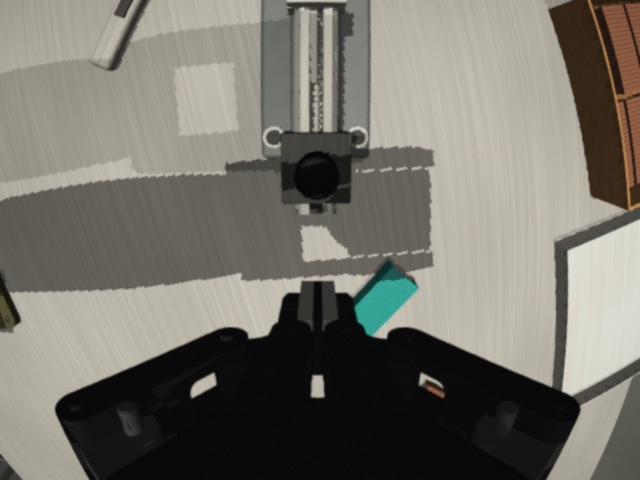

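View pics/side8.png

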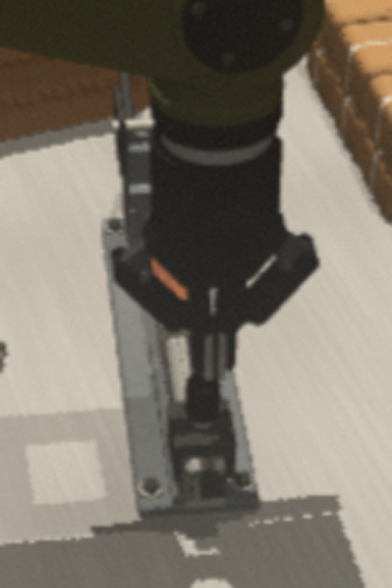

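The wrist view shows the knob at (317,175), in line with the shut fingers at (318,300), which stand behind it. Lowering.

```bash
python3 -m creep '[[-1,[0,0,0.6],0],[-1,[0,0,0.9],0],[-1,[0,0,0.9],0],[-1,[0,0,0.6],0],[-1,[0,0,0],0]]'
python3 - <<'E'
from h import *
from workcell import robot
o=robot.get_obs(); need([.5115,-.022,.104],-12,o)
c=robot.read_camera("wrist"); cv2.imwrite("pics/wrist9.png",c["color"]); np.savez("wrist9.npz",**c)
E
```

```text
clock: 23.9
position: [0.5056, -0.0414, 0.1016]
tcp_rot: [0.026, 0.994, -0.105, -0.001]
ft_force: [-0.1, -0.1, 0.1]
opening: 0.001
pos [ 0.5056 -0.0414  0.1016] xang -12.02 z [-0.007  -0.0517 -0.9986] F [-0.1 -0.1  0.1] open 0.001 t 23.9
shift(units of 25mm) [ 0.071 -0.803 -0.139] turn units -0.0
```

View pics/wrist9.png

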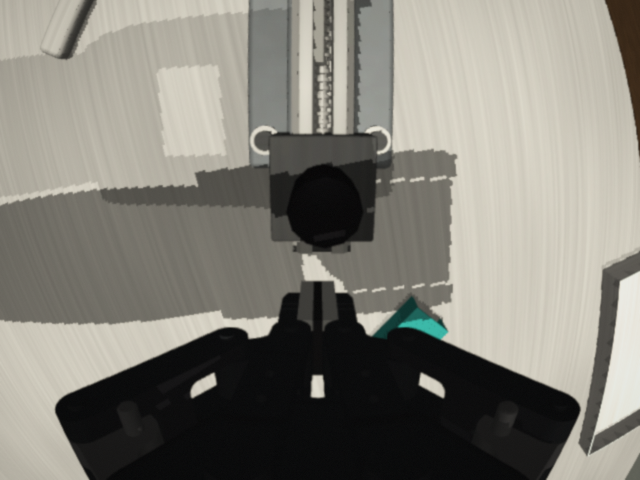

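The knob at (325,205) is about 2 mm to tool +x of the fingers (318). I'll correct and approach until contact.

```bash
python3 -m creep '[[-1,[0.07,-0.2,-0.1],0],[-1,[0,-0.3,-0.02],0],[-1,[0,-0.2,-0.01],0],[-1,[0,-0.2,-0.01],0],[-1,[0,-0.2,-0.01],0],[-1,[0,-0.2,-0.01],0],[-1,[0,0,0],0]]'
python3 - <<'E'
from h import *
from workcell import robot
o=robot.get_obs(); need([.5115,-.022,.104],-12,o)
c=robot.read_camera("wrist"); cv2.imwrite("pics/wrist10.png",c["color"]); np.savez("wrist10.npz",**c)
c=robot.read_camera("scene");crop(c,305,130,445,295,3.6,"pics/scene10.png")
E
```

```text
clock: 24.65
position: [0.5165, -0.01, 0.1074]
tcp_rot: [0.026, 0.994, -0.105, 0.002]
ft_force: [-0.5, -0.7, -0.1]
opening: 0.001
pos [ 0.5165 -0.01    0.1074] xang -12.03 z [-9.000e-04 -5.250e-02 -9.986e-01] F [-0.5 -0.7 -0.1] open 0.001 t 24.65
shift(units of 25mm) [-0.096  0.503  0.162] turn units -0.01
```

View pics/wrist10.png

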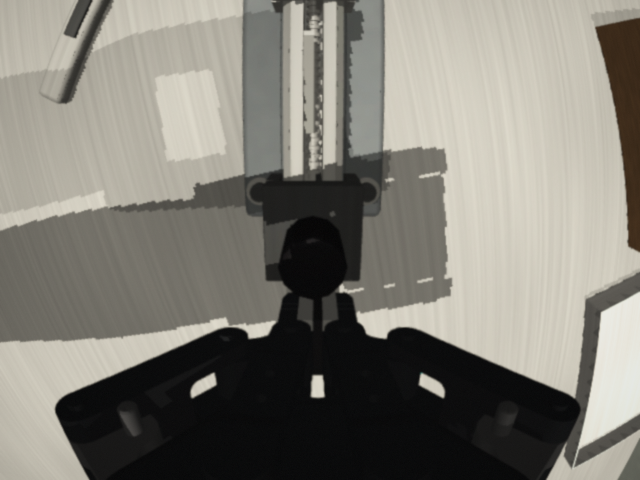

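View pics/scene10.png

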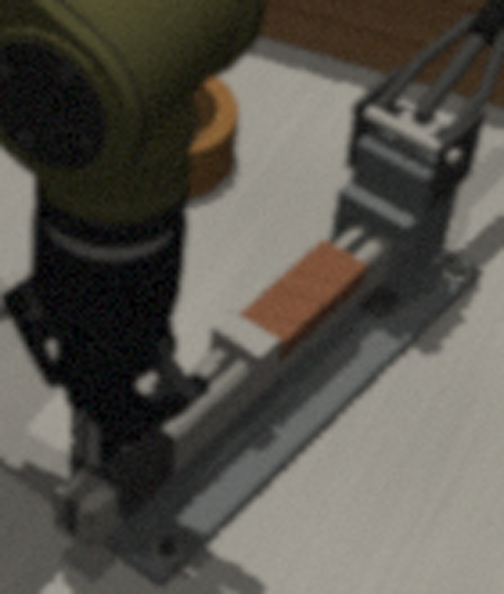

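The fingers are at the knob, with a contact force of about 0.8 N and an offset of about 1.5 mm. Now I push along the bar, checking force.

```bash
python3 -m creep '[[-1,[-0.05,-0.2,-0.03],0],[-1,[0,-0.4,-0.02],0],[-1,[0,-0.4,-0.02],0],[-1,[0,-0.4,-0.02],0],[-1,[0,-0.4,-0.02],0],[-1,[0,-0.4,-0.02],0],[-1,[0,-0.2,-0.01],0]]'
python3 - <<'E'
from h import *
from workcell import robot
o=robot.get_obs(); need([.5115,-.022,.104],-12,o)
c=robot.read_camera("wrist"); cv2.imwrite("pics/wrist11.png",c["color"]); np.savez("wrist11.npz",**c)
c=robot.read_camera("scene");crop(c,305,130,445,295,3.6,"pics/scene11.png")
E
```

```text
clock: 25.45
position: [0.5277, 0.0485, 0.1076]
tcp_rot: [0.027, 0.994, -0.105, 0.002]
ft_force: [-0.7, -7.5, 0.4]
opening: -0.0
pos [0.5277 0.0485 0.1076] xang -11.99 z [-0.0016 -0.0551 -0.9985] F [-0.7 -7.5  0.4] open -0.0 t 25.45
shift(units of 25mm) [-0.05   2.882  0.302] turn units 0.0
```

View pics/wrist11.png

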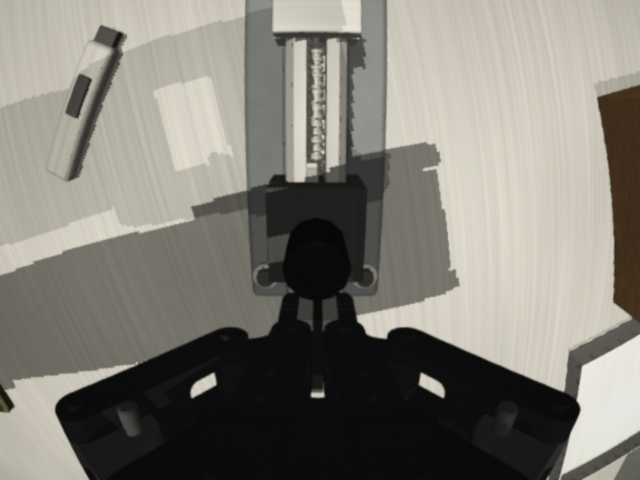

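View pics/scene11.png

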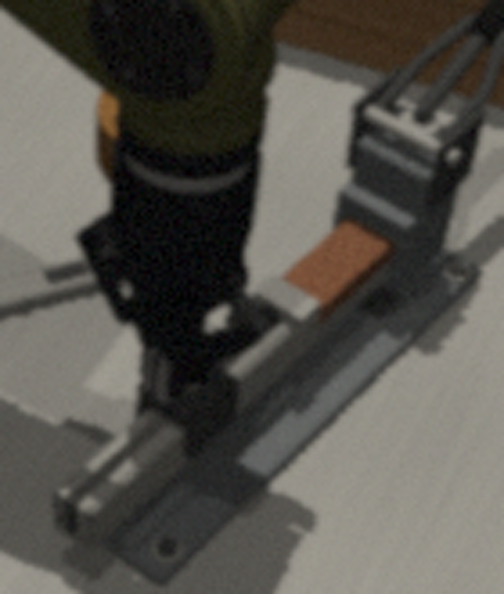

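The stick is now up under the hood against the nose, and the pusher follows it. Force is 7.5 N and the fingers are centred on the knob at (318,260). Continuing.

```bash
python3 -m creep '[[-1,[0,-0.3,-0.015],0],[-1,[0,-0.4,-0.02],0],[-1,[0,-0.4,-0.02],0],[-1,[0,-0.3,-0.015],0],[-1,[0,-0.1,-0.005],0],[-1,[0,0,0],0]]'
python3 - <<'E'
from h import *
from workcell import robot
o=robot.get_obs(); need([.5115,-.022,.104],-12,o)
c=robot.read_camera("wrist"); cv2.imwrite("pics/wrist12.png",c["color"]); np.savez("wrist12.npz",**c)
c=robot.read_camera("scene");crop(c,305,130,445,295,3.6,"pics/scene12.png")
E
```

```text
clock: 26.15
position: [0.5355, 0.0846, 0.1077]
tcp_rot: [0.027, 0.994, -0.105, 0.002]
ft_force: [0.2, -5.5, 0.7]
opening: 0.003
pos [0.5355 0.0846 0.1077] xang -12.05 z [-0.0014 -0.0546 -0.9985] F [ 0.2 -5.5  0.7] open 0.003 t 26.15
shift(units of 25mm) [-0.052  4.357  0.381] turn units -0.01
```

View pics/wrist12.png

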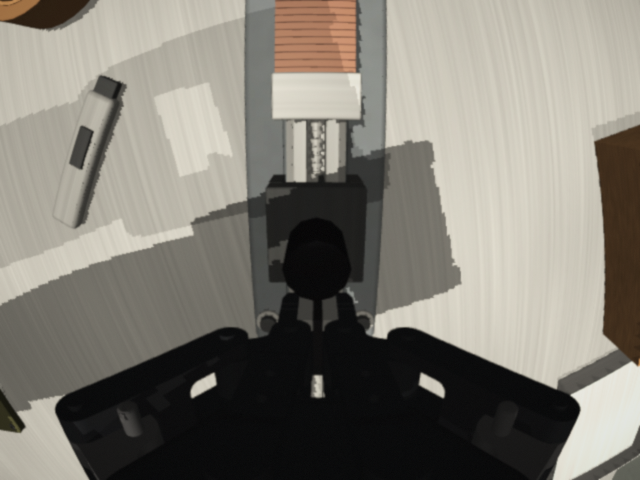

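View pics/scene12.png

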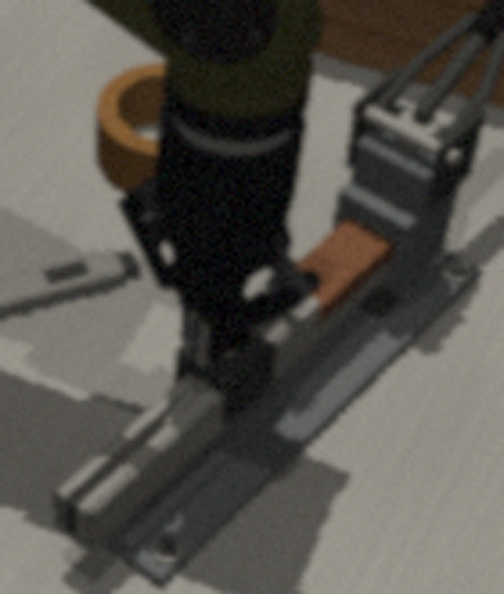

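In the wrist view, the gap between the pusher (row 120) and the saddle (row 182) is about 27 mm. It should be 12 mm when closed, so about 15 mm is left. Small steps from here.

```bash
python3 -m creep '[[-1,[0,-0.2,-0.01],0],[-1,[0,-0.2,-0.01],0],[-1,[0,-0.08,-0.005],0],[-1,[0,0,0],0]]'
python3 -m creep '[[-1,[0,-0.06,-0.003],0],[-1,[0,0,0],0]]'
python3 -m creep '[[-1,[0,-0.06,-0.003],0],[-1,[0,0,0],0]]'
python3 - <<'E'
from h import *
from workcell import robot
o=robot.get_obs(); need([.5115,-.022,.104],-12,o)
c=robot.read_camera("wrist"); cv2.imwrite("pics/wrist13.png",c["color"]); np.savez("wrist13.npz",**c)
E
```

```text
clock: 26.65
position: [0.538, 0.0958, 0.1077]
tcp_rot: [0.028, 0.994, -0.105, 0.002]
ft_force: [-1.2, -7.2, -0.8]
opening: -0.004
clock: 26.85
position: [0.5382, 0.0971, 0.1077]
tcp_rot: [0.028, 0.994, -0.105, 0.002]
ft_force: [-0.6, -7.2, -0.4]
opening: -0.003
clock: 27.05
position: [0.5386, 0.0984, 0.1077]
tcp_rot: [0.028, 0.994, -0.105, 0.002]
ft_force: [-0.6, -8.9, -0.1]
opening: -0.0
pos [0.5386 0.0984 0.1077] xang -12.07 z [-0.0018 -0.0558 -0.9984] F [-0.6 -8.9 -0.1] open -0.0 t 27.05
shift(units of 25mm) [-0.052  4.922  0.417] turn units -0.02
```

View pics/wrist13.png

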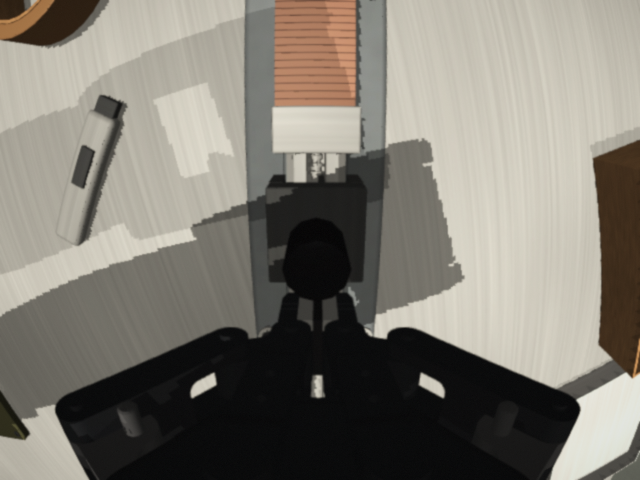

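The gap is down to about 12.5 mm and the force is rising to 8.9 N, which should be the catch. A few more 1.5 mm steps.

```bash
for i in 1; do python3 -m creep '[[-1,[0,-0.06,-0.003],0],[-1,[0,0,0],0]]'; python3 -m creep '[[-1,[0,-0.06,-0.003],0],[-1,[0,0,0],0]]'; done
```

```text
clock: 27.3
position: [0.5389, 0.1, 0.1077]
tcp_rot: [0.028, 0.994, -0.105, 0.002]
ft_force: [0.2, -7.6, 0.4]
opening: 0.002
clock: 27.5
position: [0.5392, 0.1016, 0.1076]
tcp_rot: [0.028, 0.994, -0.105, 0.002]
ft_force: [-0.0, -7.3, 0.2]
opening: 0.003
```

```bash
python3 -m creep '[[-1,[0,-0.06,-0.003],0],[-1,[0,0,0],0]]'; python3 -m creep '[[-1,[0,-0.04,-0.002],0],[-1,[0,0,0],0]]'
python3 - <<'E'
from h import *
from workcell import robot
c=robot.read_camera("wrist"); cv2.imwrite("pics/wrist14.png",c["color"][:350,150:500]); np.savez("wrist14.npz",**c)
E
```

```text
clock: 27.7
position: [0.5395, 0.1031, 0.1076]
tcp_rot: [0.028, 0.994, -0.105, 0.002]
ft_force: [0.1, -8.1, 0.6]
opening: -0.002
clock: 27.9
position: [0.5397, 0.104, 0.1076]
tcp_rot: [0.028, 0.994, -0.105, 0.002]
ft_force: [-0.6, -7.3, -0.2]
opening: 0.003
```

View pics/wrist14.png

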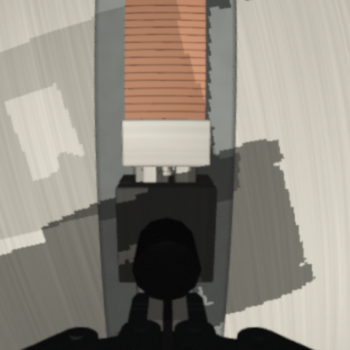

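The gap is now about 8 mm, less than the closed value, so the catch should be behind the slide. I'll probe 1 mm more, then ease back and check that the slide stays.

```bash
python3 -m creep '[[-1,[0,-0.04,-0.002],0],[-1,[0,0,0],0]]'; python3 -m creep '[[-1,[0,0.1,0.005],0],[-1,[0,0.1,0.005],0],[-1,[0,0,0],0]]';python3 -m creep '[[-1,[0,0.2,0.01],0],[-1,[0,0.2,0.01],0],[-1,[0,0,0],0]]'
python3 - <<'E'
from h import *
from workcell import robot
c=robot.read_camera("wrist"); cv2.imwrite("pics/wrist15.png",c["color"][:350,150:500]); np.savez("wrist15.npz",**c)
E
```

```text
clock: 28.15
position: [0.5398, 0.1043, 0.1076]
tcp_rot: [0.029, 0.994, -0.105, 0.002]
ft_force: [-1.0, -10.1, 1.0]
opening: -0.0
clock: 28.45
position: [0.5389, 0.1003, 0.1076]
tcp_rot: [0.027, 0.994, -0.105, 0.002]
ft_force: [0.2, -6.7, 0.3]
opening: -0.002
clock: 28.75
position: [0.5368, 0.0914, 0.1077]
tcp_rot: [0.026, 0.994, -0.106, 0.002]
ft_force: [0.9, 0.0, 0.0]
opening: -0.003
```

View pics/wrist15.png

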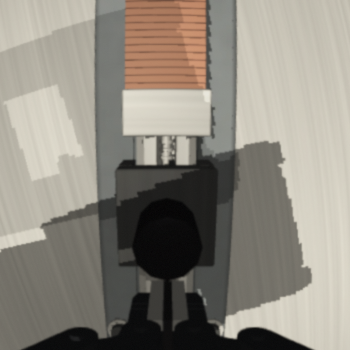

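The force fell to 0, the fingers came away from the knob, and the slide stayed put with a gap of about 12 mm, which is the latched value. I'll back off and rise clear.

```bash
python3 -m creep '[[-1,[0,0.6,0.03],0],[-1,[0,0.8,0.04],0],[-1,[0,0.2,-0.6],0],[-1,[0,0,-1],0],[-1,[0,0,-1],0],[-1,[0,0,-1],0],[-1,[0,0.5,-1],0],[-1,[0,1,-0.5],0],[-1,[-0.5,1,0],0],[-1,[-1,1,0],0],[-1,[-1,1,0],0],[-1,[-1,0.5,0],0],[-1,[0,0,0],0],[-1,[0,0,0],0]]'
cat > chk.py <<'E'
from h import *
from ov import *
from workcell import robot
a=robot.read_camera("scene");b=robot.read_camera("side")
F=frame(.5713,.2592,78.0)
overlay(a,F,0.0,(305,140,445,295),3.8,"pics/fin_a.png"); overlay(b,F,0.0,(300,120,390,290),3.5,"pics/fin_b.png")
cv2.imwrite("pics/fin_sc.png",a["color"])
for c in(a,b):
    P=cloud(c); hsv=cv2.cvtColor(c["color"],cv2.COLOR_BGR2HSV)
    d=P[...,:2]-[.5713,.2592]; Y=np.array([np.cos(np.radians(78)),np.sin(np.radians(78))]); X=np.array([Y[1],-Y[0]])
    x=d@X;y=d@Y; m=(hsv[...,1]>90)&(hsv[...,0]<16)&(abs(x)<.03)&(y<.01)&(y>-.15)&(P[...,2]>.076)&(P[...,2]<.09)
    r=cv2.minAreaRect((np.stack([x[m],y[m]],-1)*1000).astype(np.float32)); print(m.sum(),r,np.median(P[m][:,2]))
    k=(np.hypot(x,y+.144)<.02)&(P[...,2]>.125)&(P[...,2]<.14); print("knob",k.sum(),x[k].mean(),y[k].mean())
    p=(abs(x)<.02)&(y<-.08)&(y>-.13)&(P[...,2]>.0875)&(P[...,2]<.097); print("pusher/saddle y",np.histogram(y[p],12))
o=robot.get_obs(); print(o["clock"],o["position"],o["ft_force"])
E
python3 chk.py
```

```text
clock: 30.2
position: [0.4171, -0.0449, 0.2423]
tcp_rot: [0.026, 0.994, -0.106, 0.004]
ft_force: [0.5, -0.0, 0.3]
opening: -0.003
358 ((2.3912200927734375, -71.30304718017578), (36.468814849853516, 142.29225158691406), 1.7476506233215332) 0.08212958393093112
knob 90 0.0020679635747579096 -0.14154516521779634
pusher/saddle y (array([10,  8, 10,  1,  0,  0, 26, 23, 21, 20, 23,  9]), array([-0.12904857, -0.12512158, -0.12119458, -0.11726759, -0.1133406 ,
       -0.1094136 , -0.10548661, -0.10155962, -0.09763262, -0.09370563,
       -0.08977864, -0.08585164, -0.08192465]))
162 ((9.231042861938477, -42.65735626220703), (79.6722412109375, 30.8391170501709), 60.07107925415039) 0.08293650043504208
knob 91 -0.0012492386453313831 -0.14275329652620086
pusher/saddle y (array([ 6,  9,  6,  3,  0,  1, 12,  5,  4,  6,  7,  9]), array([-0.12917275, -0.12548015, -0.12178754, -0.11809494, -0.11440233,
       -0.11070973, -0.10701712, -0.10332452, -0.09963192, -0.09593931,
       -0.09224671, -0.0885541 , -0.0848615 ]))
30.3 [ 0.41761778 -0.04460011  0.24176024] [ 0.3975162  -0.17147264 -0.3017916 ]
```

View pics/fin_a.png

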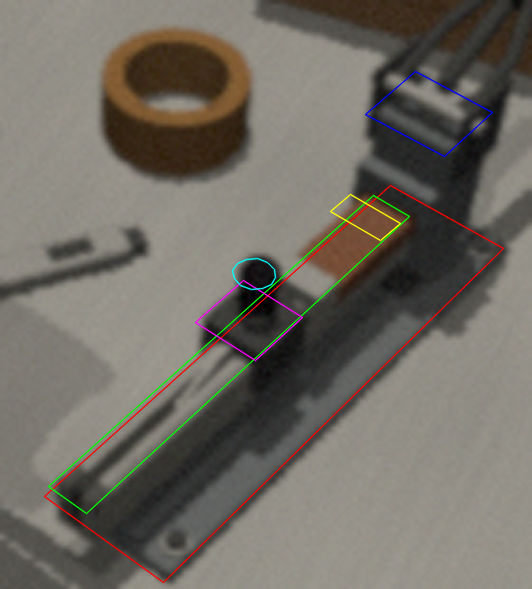

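View pics/fin_b.png

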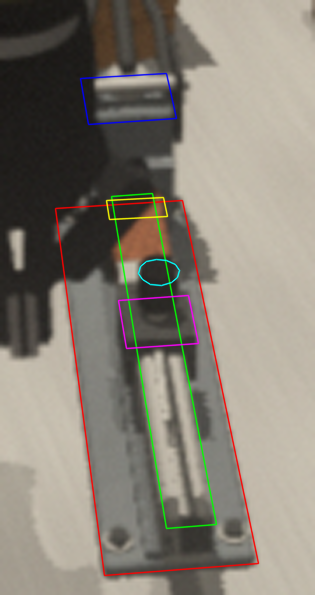

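View pics/fin_sc.png

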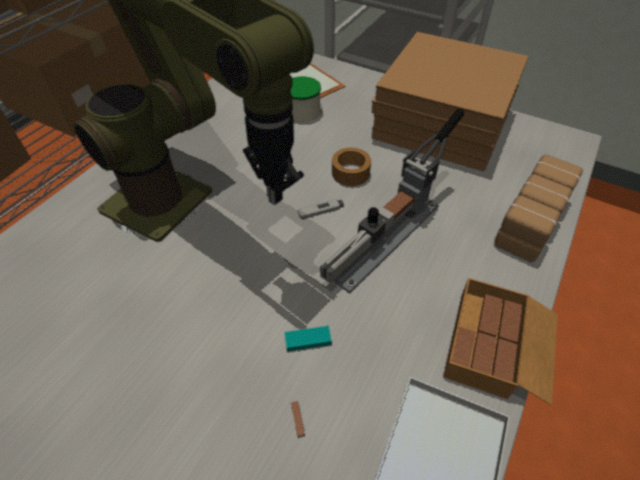

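The overlay at slide = 0 puts the knob circle and saddle on the real ones. The stick is held between the hood and the pusher, the arm is clear, and the tape, cutter and short stick are where they were. I'm handing it in.

```bash
python3 -c "
from workcell import robot
robot.sign_off()"
```

```text
the job is handed in; nothing more can be done
```

The stapler is loaded and handed in, with about 30 s of the 54 s used. I picked up the big copper stick, set it astride the bar in front of the pusher, and pushed the slide home by its knob with the shut fingers. The push took about 10 N at most.

**Latched:** When I eased back, the force fell to 0 and the slide stayed put. The knob measured 142–143 mm behind the nose, against 144 mm for fully closed.

**Stick and pusher:** The stick is under the hood with the pusher against it. The pusher's rear face is about 109 mm behind the nose, against the 110 mm expected with a full stick.

**Other items:** The short stick, tape roll and box cutter look unmoved, and the arm is clear of everything.

**What went wrong or disagreed:**
- **Joint limit:** On the way to the knob the last joint reached its range limit. The tool stopped short in free air and stayed tilted about 3°. I turned it half round and pushed with that small tilt.
- **Final stick measurement:** My check of the stick's own position failed, because reflections and the arm blocking the side view spoiled the depth fit. That result rests on the pictures and on the knob and pusher positions.
- **Camera mismatch:** The scene and side cameras disagree by about 3 mm across the bar.

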